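Set the stirrer and hold the dropping funnel ready over the flask

TASK

Turn the stirrer's dial clockwise until its white pointer line points at the raised tab of the brass set-point ring around it. Then lift the stoppered dropping funnel (the wide body with a thin stem) out of its stand, carry it over the test-tube rack and finish while still holding it in the gripper: upright and still, stem centred over the flask's mouth and about 1 cm above it. Do not let the funnel touch the flask or the rack, and leave the flask and everything else where they are.

Things in the scene. Friction and masses are not known exactly. Their poses are not given: they have to be found in the camera images.
- stirrer: Flat magnetic stirrer, white housing 320 x 160 mm, fixed to the bench, top at 55 mm. Origin under its centre; its x points from the dial end (nearer the robot) to the plate end. The round steel plate (136 mm across) is centred 65 mm along +x, the dial's axis 105 mm along -x.
- dial (a joint): Black rotary dial on the stirrer's top, vertical axis; value in rad, grows as it turns clockwise seen from above, 0 to 5.24. It stays where it is left (friction about 0.03 N m). A round skirt 60 mm across carries a grip bar 46 mm long, 14 mm thick and 32 mm tall, whose top is 98 mm above the bench; a white line on one half of the bar and on the skirt is the pointer.
- dial_grip (a point): Point on the dial's axis inside the grip bar, 88 mm above the bench; the height to grip. Its x axis runs along the bar, away from the pointer end.
- dial_pointer (a point): Point on the line of the dial's white pointer, 40 mm out from the dial's axis; turns with the dial.
- ring_mark (a point): Point over the raised tab (22 mm long outward, 7 mm wide, 10 mm high, reaching 57 mm from the axis) of the flat brass ring (80 mm across) that is fixed around the dial; 40 mm out from the dial's axis. The dial is set when dial_pointer comes over this point. From the start it is 0.4 to 1.5 rad clockwise of the pointer.
- flask: Conical glass flask standing loose and upright on the stirrer's plate: 105 mm tall, 66 mm wide at the foot, 32 mm over the rim, mouth 26 mm inside, 0.12 kg. Origin at the centre of its underside.
- flask_rim (a point): Centre of the flask's mouth, at rim height, 105 mm above its underside (160 mm above the bench).
- funnel: Stoppered dropping funnel of brown glass, 118 mm tall, round, standing upright in its stand. Origin at the lower end (tip) of its stem, z along its axis upward. Stem 10 mm across from 0 to 45 mm; body 36 mm across, with straight sides from 53 to 101 mm above the tip (grip it there); stopper 20 mm across from 105 to 118 mm. About 0.12 kg.
- funnel_stand: White stand, 70 x 70 mm, 60 mm tall, fixed; the funnel's stem hangs in the 15 mm hole of its top plate and its body rests on that plate, so the tip is 15 mm above the bench. Origin under its centre.
- tube_stand: A like stand, 60 mm tall, fixed, holding the boiling tube. The two stands trade places between runs. Origin under its centre.
- boiling_tube: Slim brown glass tube, 20 mm across and 124 mm tall with its rubber stopper, upright in the tube stand (top 132 mm above the bench). Not to be moved. Origin at its lower end.
- rack: Red block rack for test tubes, fixed, 240 (its x) x 56 x 75 mm, between the stands and the stirrer. Tubes in it stand up to 140 mm above the bench. Origin under its centre.
- tube0: Test tube, 17 mm across, 125 mm long, loose in the rack; origin at its lower end, 15 mm above the bench.
- tube1: Test tube like tube0, in another hole of the rack.
- tube2: Test tube like tube0, in another hole of the rack.
- beaker: Glass beaker, 70 mm across, 90 mm tall, loose on the bench; a bystander. Origin under its centre.
- jar: Brown glass jar with a black cap, 60 mm across, 110 mm tall, loose on the bench; a bystander. Origin under its centre.
- spatula: Narrow steel laboratory spatula, about 165 mm long and 5 mm thick, lying on the bench; a bystander. Origin at its middle.
Mind the look-alikes: they are no part of the job. What is shaped like the funnel but green or red is not meant. Leave any turquoise look-alike of the flask alone.

How it is judged:
By the outcome, as a careful person would: the job done as asked, in the order asked, and still so for the second after the job is handed in, while the arm keeps its last pose, push and grip.
It also fails if it takes over 61 s, if anything falls off the work surface, if the arm or the gripper's body presses on something with over 40 N, if the wrist force passes 120 N, or if a joint passes its speed limit or range.

ROBOT

A 6-joint arm with a two-finger parallel gripper is mounted at the origin on the work surface. World frame = base frame: x ahead of the robot, y to its left, z up, the work surface at z = 0. Lengths are in m, angles in rad, forces in N, time in s.
With the tool pointing down it reaches from about 0.35 to 0.775 m from the base axis. Payload 5.5 kg.
Tool frame: the origin (TCP) lies at the very end of the fingers, on their centre line; the grasp point (between the pads) lies 19 mm behind it; x points along the fingers, y is the direction in which the jaws open and shut, and the axes are right-handed (so a half turn about x gives the same grasp; the last joint's range is limited). The gripper opens to 85 mm and grips with 20 to 120 N. Pads are 22 mm wide; open, the fingers measure 114 mm over their backs; the gripper's body (76 mm by 85 mm) begins 54 mm behind the grasp point. The pads swing forward as they close: fully open they stand 13 mm farther back than shut.
Start: joints at [1.061, 0.313, 0.046, 1.304, 0, 1.431], TCP at [0.208, 0.536, 0.231] pointing down, gripper open.
Joint ranges: [-2.76, 2.76], [-0.86, 1.69], [-1.03, 1.26], [-2.2, 2.34], [-1.47, 1.5], [-3.14, 3.14]. Speed limits (rad/s): [2.57, 2.57, 3.14, 3.14, 3.14, 3.14].

INTERFACE

Orientations are given as a unit quaternion [w, x, y, z].
In Python, from workcell import env gives the robot as it stands.
- The arm moves only by the tool servo_tool, never from a script. Its argument "increments" is a list of rows, each an object with "offset": the shift along the tool's x, y, z in cm, a list of three; "yaw": the turn about the tool's x in degrees. In form: [{"offset": [x, y, z], "yaw": yaw}, ...]. A call has exactly 8 rows; each row is the pose to reach, as a shift and turn from the pose commanded when the call began, along the tool's axes at that moment; what a row does not reach only later rows make up. A row lasts 1/10 s, in which the tool goes at most 50 mm and 8.59 degrees, less where a joint would pass 70% of its speed; a pose out of reach is approached as far as the arm can. A call with a gripper value outside its range is refused whole. "claw" is the opening, from 0 (shut) to 1 (fully open), set as the call begins (left out, the last holds). The fingers move at their own pace and stop on an object; "force" is the grip in N (left out, the last holds). Time passes only in rows, so rows that repeat a pose let the fingers close, or fill a call up. It gives the time, the measured TCP pose, the force and the opening at its end, in the units of the state.
- env.get_state(): the state, without advancing time (a new reading comes with each control period).
- env.read_camera(name): name is "scene" or "top" or "wrist"; returns (picture, depth): 480x640x3 uint8, red, green, blue; 480x640 float32, m along the optical axis (not along the pixel's ray), 0 where there is no reading.
- env.camera_model(name): a dict with "vertical_fov" (degrees; the focal length in pixels is half the picture's height over the tangent of half this angle, whatever the lens; pixels are square), "cx", "cy" (the principal point, pixels), "world_from_camera" (4x4, takes a point from camera to world coordinates). Camera axes: x right, y up, looking along -z (the intrinsics and any distortion apply to the point x, -y, -z); pixel columns grow to the right and rows downward; lengths in m; the calibration is good to about 2 mm. A picture is of the moment at which its call begins: read the wrist's pose just before it. camera_model takes no time and is no camera call; for the wrist camera it gives the pose at the moment of the call.
- env.hand_in(): hands the job in, once; it reports no verdict.
The state is a dict: "clock": time; "joint_pos": joint angles; "qvel": joint speeds; "tau": joint torques, N m; "tcp_pos": TCP position; "orientation": TCP orientation; "wrist_force": force on the tool from outside, world axes, zero at the start; "ft_torque": the same for the moment, N m; "finger_gap": finger opening in m.
Only numpy, scipy, OpenCV 4.12 (cv2) and the standard library are available. Lean on these libraries where they do the work, as an engineer would, in place of code of your own. Each camera call takes 0.05 s, during which the arm holds its last target.

## Working session

There is one attempt and no reset: what is moved stays moved. The work goes in short steps, Python scripts to look and compute and a tool call to move; the robot and the scene stay as the last step left them, time stands still between calls to the robot, and variables do not carry over. Pictures are saved under pics/ and viewed, and the job is handed in when it is done.

Besides the shell and the picture viewer there is one more tool, called after ">>>" as name(argument=value, ...) on one line, values as JSON. servo_tool: Moves the arm, as the interface text tells. Its arguments: {"type":"object","properties":{"increments":{"type":"array","items":{"type":"object","properties":{"offset":{"type":"array","items":{"type":"number"}},"yaw":{"type":"number"}}}},"claw":{"type":"number"},"force":{"type":"number"}},"required":["increments"]}

```bash
ls; mkdir -p pics; python3 - <<'E'
from workcell import env
import cv2, numpy as np
s=env.get_state(); print(s)
for n in ["scene","top","wrist"]:
    m=env.camera_model(n); print(n,m)
    p,d=env.read_camera(n)
    cv2.imwrite(f"pics/{n}0.png",p[:,:,::-1]); np.save(f"pics/{n}0.npy",d)
E
```

```text
pics
{'clock': 0.0, 'joint_pos': array([ 1.06144441e+00,  3.13996511e-01,  4.49839717e-02,  1.30358486e+00,
       -1.14530790e-05,  1.43117281e+00]), 'qvel': array([ 0.00012721,  0.0001655 , -0.00124293,  0.00034065,  0.00108105,
        0.00100522]), 'tau': array([ 1.81649255e-03, -4.80620313e+01,  2.98535156e+01,  1.91199244e-02,
       -3.25666842e-04, -1.18092339e-05]), 'tcp_pos': array([0.20756069, 0.53569208, 0.23041311]), 'orientation': array([ 0.69485908,  0.12937056,  0.69525744, -0.13058023]), 'wrist_force': array([-0.22476079,  0.47105302,  0.36100292]), 'ft_torque': array([-0.02635118, -0.00777357, -0.01021796]), 'finger_gap': 0.08560503604622496}
scene {'vertical_fov': 43.754298205215726, 'cx': 314.5421166812596, 'cy': 235.49719390110394, 'world_from_camera': array([[-0.78023781, -0.47263697,  0.40968678,  1.13814819],
       [ 0.62545542, -0.58340085,  0.5181206 ,  0.75509637],
       [-0.00587133,  0.6604981 ,  0.75080476,  1.15820257],
       [ 0.        ,  0.        ,  0.        ,  1.        ]])}
top {'vertical_fov': 45.95929110701866, 'cx': 314.68359139597993, 'cy': 244.30404467507648, 'world_from_camera': array([[-1.48197412e-03,  9.93719504e-01, -1.11889905e-01,
         3.77152621e-01],
       [-9.99998902e-01, -1.47040659e-03,  1.85904019e-04,
         6.65199691e-03],
       [ 2.02127956e-05,  1.11890058e-01,  9.93720592e-01,
         1.66066474e+00],
       [ 0.00000000e+00,  0.00000000e+00,  0.00000000e+00,
         1.00000000e+00]])}
wrist {'vertical_fov': 61.72826991227303, 'cx': 321.6808602249802, 'cy': 234.12249420498273, 'world_from_camera': array([[ 3.61405926e-01, -8.83798554e-01, -2.97129386e-01,
         1.31497191e-01],
       [ 9.32408104e-01,  3.42242990e-01,  1.16124343e-01,
         5.64450356e-01],
       [-9.40076591e-04, -3.19013873e-01,  9.47749579e-01,
         3.72899376e-01],
       [ 0.00000000e+00,  0.00000000e+00,  0.00000000e+00,
         1.00000000e+00]])}
```

View pics/scene0.png

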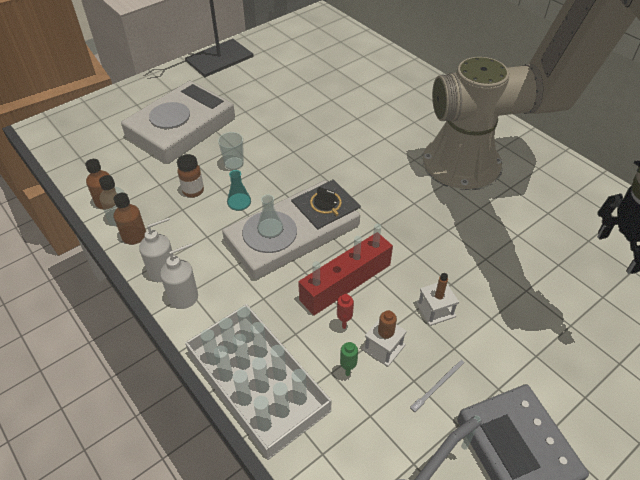

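View pics/top0.png

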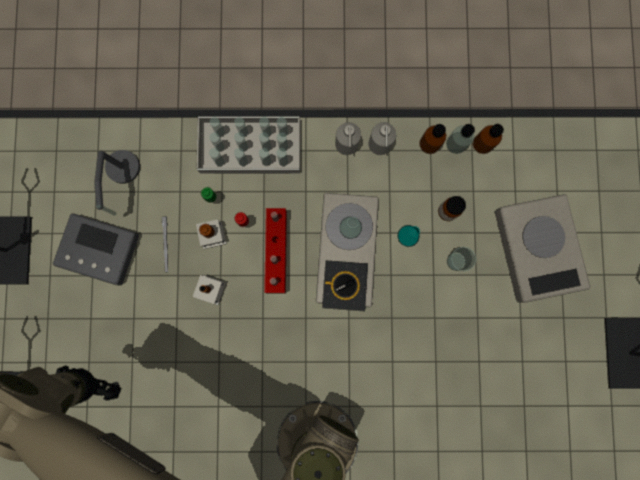

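View pics/wrist0.png

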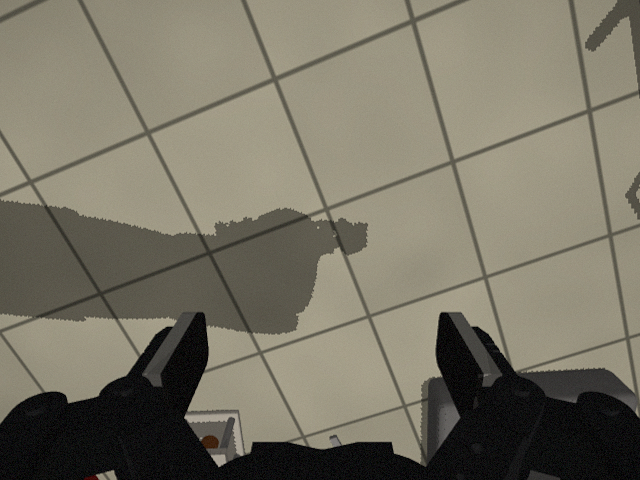

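Funnel candidates are: brown wide body (scene 387,322; top 207,231); slim brown boiling tube (442,285; top 206,289); red look-alike (345,308); green look-alike (349,355); brown jar and bottles at the far side. I choose the wide brown body in its white stand. The clear flask is on the plate at top (350,228), and the turquoise one at (408,236) is not meant. Next are close crops.

```bash
cat > h.py <<'E'
import numpy as np, cv2
def ray(m,u,v):
    f=240/np.tan(np.radians(m["vertical_fov"])/2); 
    d=np.array([(u-m["cx"])/f,-(v-m["cy"])/f,-1.]); T=m["world_from_camera"]
    return T[:3,3],T[:3,:3]@d
def at_z(m,u,v,z):
    o,d=ray(m,u,v); return o+d*(z-o[2])/d[2]
def at_d(m,u,v,dep):
    o,d=ray(m,u,v); return o+d*dep
def proj(m,p):
    f=240/np.tan(np.radians(m["vertical_fov"])/2); T=m["world_from_camera"]
    c=T[:3,:3].T@(np.asarray(p)-T[:3,3]); return m["cx"]+f*c[0]/-c[2], m["cy"]-f*c[1]/-c[2]
def crop(p,x0,y0,w,h,s,name):
    c=cv2.resize(p[y0:y0+h,x0:x0+w],None,fx=s,fy=s,interpolation=cv2.INTER_CUBIC); cv2.imwrite(name,c)
E
python3 - <<'E'
import cv2
from h import *
t=cv2.imread("pics/top0.png"); s=cv2.imread("pics/scene0.png")
crop(t,310,190,80,60,10,"pics/c1.png")
crop(t,310,255,80,60,10,"pics/c2.png")
crop(t,185,205,80,100,6,"pics/c3.png")
crop(s,280,170,100,75,8,"pics/c4.png")
crop(s,330,260,140,105,5.7,"pics/c5.png")
E
```

```text
(no output)
```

View pics/c1.png

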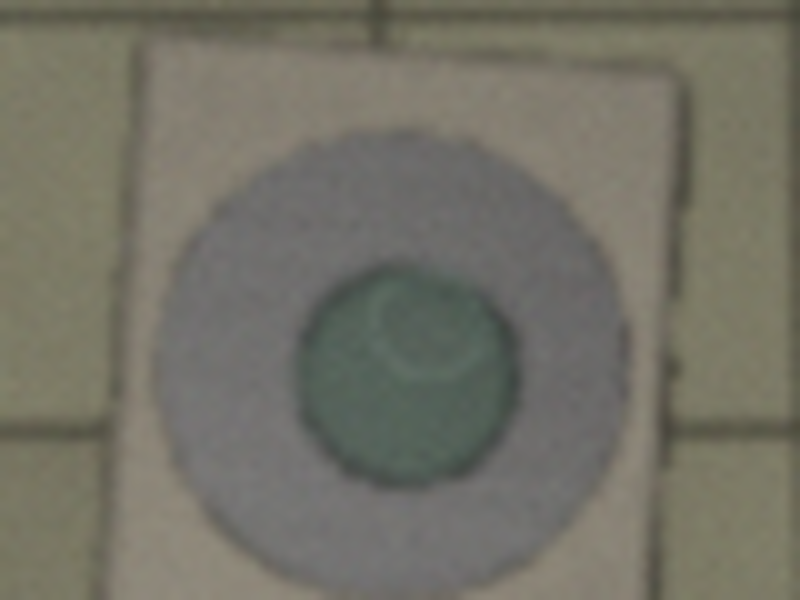

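View pics/c2.png

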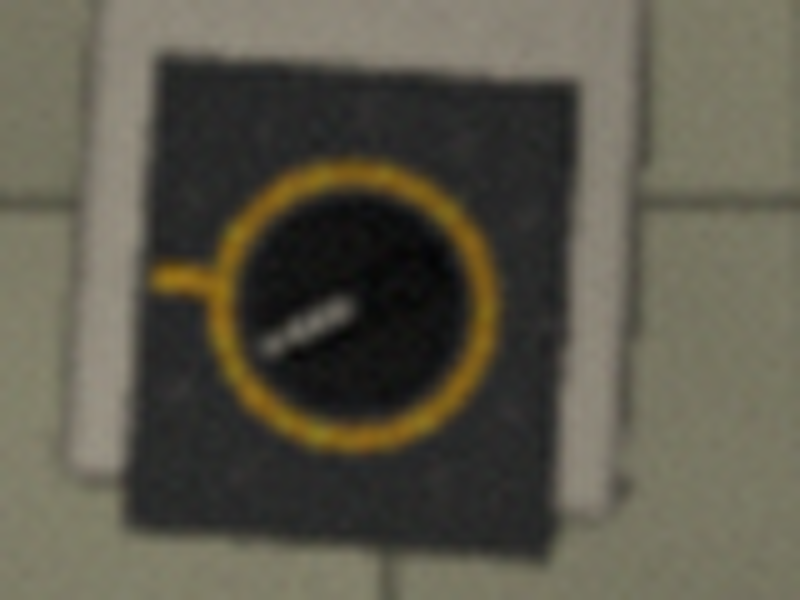

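View pics/c3.png

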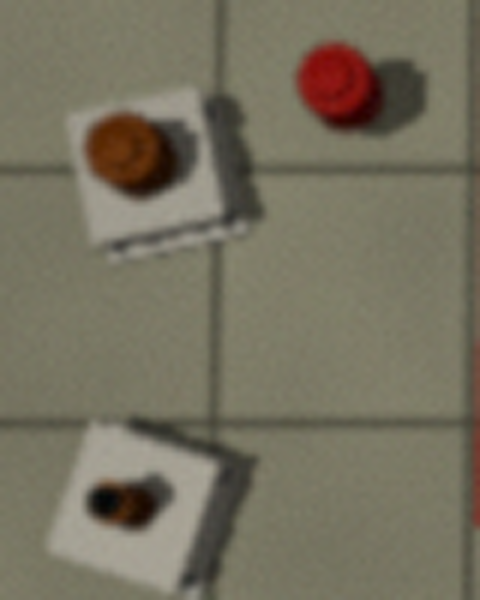

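View pics/c4.png

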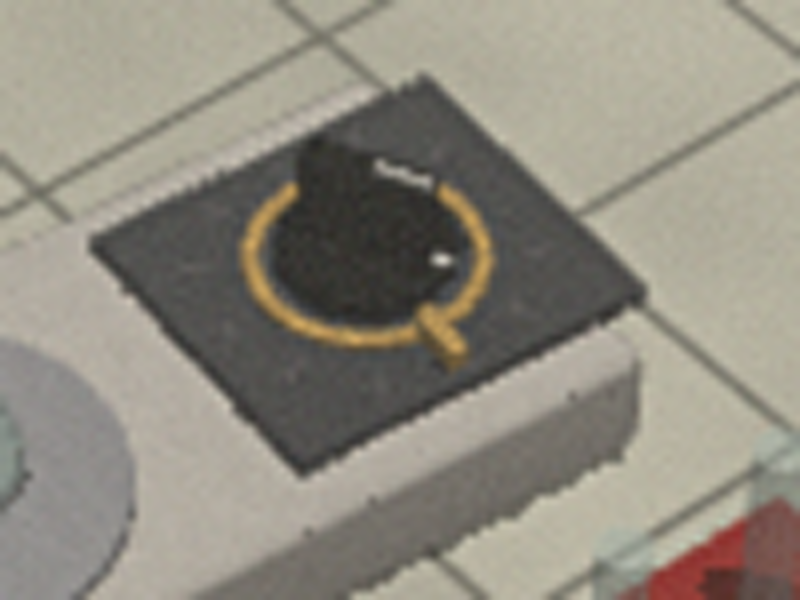

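View pics/c5.png

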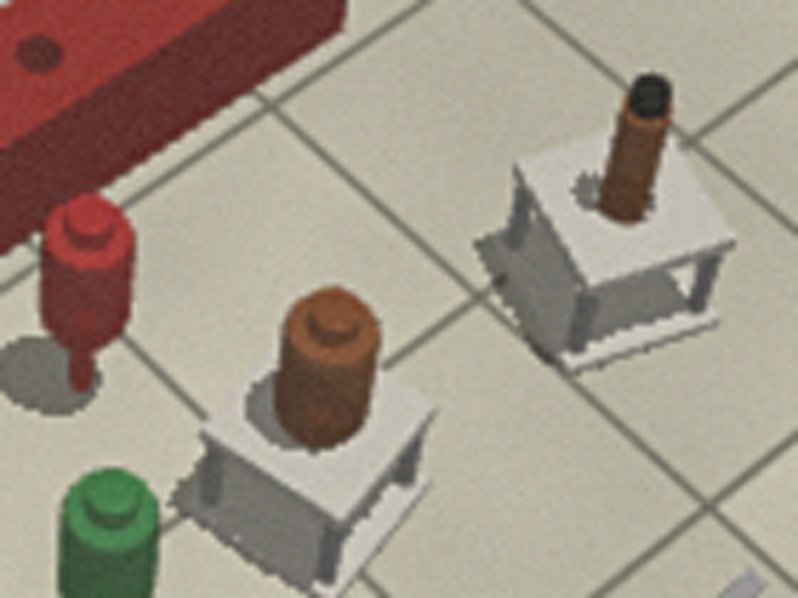

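```bash
python3 - <<'E'
from workcell import env
from h import *
t=env.camera_model("top"); s=env.camera_model("scene")
dt=np.load("pics/top0.npy"); ds=np.load("pics/scene0.npy")
C=lambda x,y,x0,y0,k:((x+.5)/k-.5+x0,(y+.5)/k-.5+y0)
def T(n,x,y,x0,y0,k,z):
    u,v=C(x,y,x0,y0,k); print(n,np.round((u,v),1),at_z(t,u,v,z).round(4),"depthpt",at_d(t,u,v,dt[round(v),round(u)]).round(4)); return at_z(t,u,v,z)
rc=T("ring c",355,305,310,255,10,.058)
tab=T("tab end",155,277,310,255,10,.065); tab2=T("tab in",205,282,310,255,10,.065)
p1=T("ptr in",348,306,310,255,10,.098); p2=T("ptr out",268,348,310,255,10,.066)
p3=T("bar out",290,335,310,255,10,.098)
T("plate c",392,360,310,190,10,.056)
T("flask foot",408,377,310,190,10,.056); T("flask rim",428,322,310,190,10,.16)
T("funnel top",128,148,185,205,6,.133); T("stopper",122,145,185,205,6,.133)
T("tube top",105,500,185,205,6,.132)
for n,c in [("stand",[(68,118),(195,87),(222,217),(95,245)]),("tstand",[(97,422),(218,463),(170,590),(48,548)])]:
    print(n,np.mean([at_z(t,*C(x,y,185,205,6),.06) for x,y in c],0).round(4))
for n,c in [("rack",[(265,208),(286,208),(286,293),(264,293)])]:
    print(n,np.mean([at_z(t,*q,.075) for q in c],0).round(4),[at_z(t,*q,.075).round(3) for q in c])
for n,q in [("tube",(274,215)),("tube",(274,260)),("tube",(274,281))]: print(n,at_z(t,*q,.14).round(3))
a=lambda d:np.degrees(np.arctan2(d[1],d[0]))
print(a(tab-rc),a(tab2-rc),a(p2-rc),a(p3-p1),a(p3-rc),a(p2-p1))
def S(n,x,y,x0,y0,k,z):
    u,v=C(x,y,x0,y0,k);print(n,np.round((u,v),1),at_z(s,u,v,z).round(4))
S("stopper scene",332,318,330,260,5.7,.133)
S("ring scene",368,258,280,170,8,.058)
E
```

```text
ring c [345. 285.] [ 0.4416 -0.0793  0.058 ] depthpt [ 0.4399 -0.0771  0.0999]
tab end [325.  282.2] [ 0.4492 -0.0227  0.065 ] depthpt [ 0.4495 -0.0228  0.0591]
tab in [330.  282.8] [ 0.4478 -0.0368  0.065 ] depthpt [ 0.4478 -0.0368  0.0648]
ptr in [344.4 285.2] [ 0.4397 -0.0752  0.098 ] depthpt [ 0.4398 -0.0753  0.0962]
ptr out [336.4 289.4] [ 0.4292 -0.0543  0.066 ] depthpt [ 0.429  -0.054   0.0744]
bar out [338.6 288. ] [ 0.4317 -0.0592  0.098 ] depthpt [ 0.4316 -0.0591  0.1007]
plate c [348.8 225.6] [ 0.6117 -0.0913  0.056 ] depthpt [ 0.5965 -0.0849  0.16  ]
flask foot [350.4 227.2] [ 0.6068 -0.0958  0.056 ] depthpt [ 0.5919 -0.0892  0.1601]
flask rim [352.4 221.8] [ 0.6068 -0.0947  0.16  ] depthpt [ 0.6212 -0.101   0.066 ]
funnel top [205.9 229.2] [0.5909 0.3026 0.133 ] depthpt [0.5905 0.3021 0.1356]
stopper [204.9 228.8] [0.5923 0.3054 0.133 ] depthpt [0.5923 0.3054 0.133 ]
tube top [202.1 287.9] [0.4315 0.31   0.132 ] depthpt [0.4312 0.3082 0.1407]
stand [0.5921 0.3085 0.06  ]
tstand [0.4314 0.3109 0.06  ]
rack [0.5393 0.1174 0.075 ] [array([0.66 , 0.147, 0.075]), array([0.66 , 0.088, 0.075]), array([0.419, 0.087, 0.075]), array([0.419, 0.148, 0.075])]
tube [0.629 0.117 0.14 ]
tube [0.506 0.116 0.14 ]
tube [0.449 0.116 0.14 ]
82.2848890984369 81.65185982921571 116.31411628842977 116.37219782864406 116.04845947507314 116.61310138273757
stopper scene [387.8 315.4] [0.5983 0.3114 0.133 ]
ring scene [325.6 201.8] [ 0.4433 -0.0765  0.058 ]
```

```bash
python3 - <<'E'
import cv2
from h import *
s=cv2.imread("pics/scene0.png"); crop(s,215,160,150,110,5,"pics/c6.png")
E
```

```text
(no output)
```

View pics/c6.png

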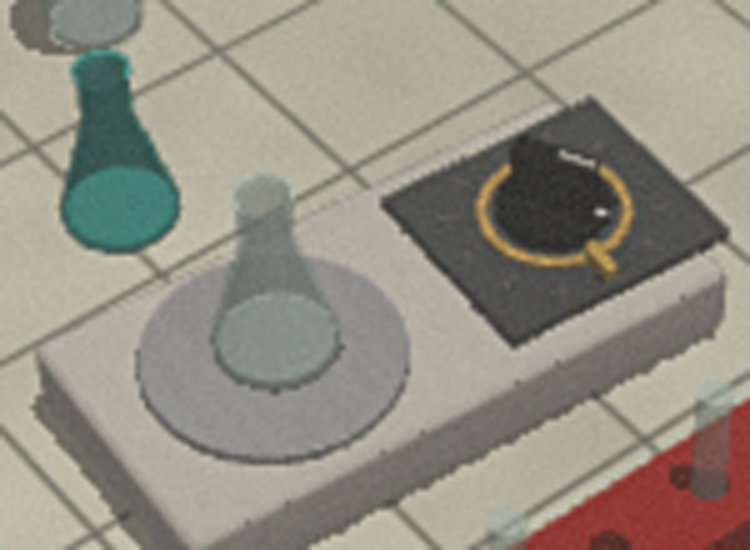

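```bash
cat >> h.py <<'E'
from scipy.spatial.transform import Rotation as Ro
def tool(s): 
    q=s["orientation"]; return Ro.from_quat([q[1],q[2],q[3],q[0]]).as_matrix()
def yawof(s): 
    R=tool(s); return np.degrees(np.arctan2(R[1,1],R[0,1]))
def plan(s,pos,yaw_y=None):
    "offset cm in tool axes, yaw deg (about tool x) to bring jaws' y axis to world angle yaw_y"
    R=tool(s); o=R.T@(np.asarray(pos)-s["tcp_pos"])*100
    dy=None if yaw_y is None else (-(yaw_y-yawof(s))+180)%360-180
    print("offset",o.round(2),"yaw",dy,"tcp",s["tcp_pos"].round(4),"yawnow",round(yawof(s),2),"tilt",R[:,0].round(4),"j6",s["joint_pos"][5].round(3),"F",s["wrist_force"].round(1),"gap",round(s["finger_gap"],4),"t",round(s["clock"],2))
    return o,dy
E
python3 - <<'E'
from workcell import env
from h import *
s=env.get_state(); print(tool(s).round(4))
plan(s,[.441,-.078,.20],26.2); plan(s,[.441,-.078,.20],206.2)
m=env.camera_model("scene"); print(at_z(m,267.4,198.6,.16))
# relation wrist cam to tool
w=env.camera_model("wrist")["world_from_camera"]; R=tool(s)
print((R.T@(w[:3,3]-s["tcp_pos"])).round(4),(R.T@w[:3,:3]).round(3))
print(proj(env.camera_model("wrist"),s["tcp_pos"]))
E
```

```text
[[-6.000e-04  3.614e-01  9.324e-01]
 [-1.200e-03  9.324e-01 -3.614e-01]
 [-1.000e+00 -1.300e-03 -2.000e-04]]
offset [  3.12 -48.79  43.94] yaw 42.610770480117196 tcp [0.2077 0.5358 0.2306] yawnow 68.81 tilt [-6.0e-04 -1.2e-03 -1.0e+00] j6 1.431 F [-0.   0.   0.3] gap 0.0856 t 0.15
offset [  3.12 -48.79  43.94] yaw -137.3892295198828 tcp [0.2077 0.5358 0.2306] yawnow 68.81 tilt [-6.0e-04 -1.2e-03 -1.0e+00] j6 1.431 F [-0.   0.   0.3] gap 0.0856 t 0.15
[ 0.60733754 -0.09384312  0.16      ]
[-0.1424 -0.001  -0.0814] [[-0.001  0.319 -0.948]
 [ 1.     0.    -0.001]
 [-0.    -0.948 -0.319]]
(np.float64(323.8413126838556), np.float64(313.2078100674242))
```

>>> servo_tool(increments=[{"offset": [0, -2, 2], "yaw": 2}, {"offset": [0, -5, 4.5], "yaw": 5}, {"offset": [0, -8.5, 7.7], "yaw": 9}, {"offset": [0, -12, 10.8], "yaw": 13}, {"offset": [0, -15.5, 14], "yaw": 17}, {"offset": [0, -19, 17.1], "yaw": 21}, {"offset": [0, -22.5, 20.3], "yaw": 25}, {"offset": [0, -25.5, 23], "yaw": 28}], claw=1)

```text
clock: 0.95
tcp_pos: [0.3303, 0.2133, 0.2312]
orientation: [0.643, 0.295, 0.642, -0.295]
wrist_force: [1.2, -0.5, -0.6]
finger_gap: 0.0853
```

```bash
python3 - <<'E'
from workcell import env
from h import *
s=env.get_state(); plan(s,[.441,-.078,.20],26.2)
E
```

```text
offset [  3.13 -10.57  29.31] yaw 14.45063458890337 tcp [0.3303 0.2133 0.2312] yawnow 40.65 tilt [ 3.e-04 -1.e-04 -1.e+00] j6 1.23 F [ 1.2 -0.5 -0.6] gap 0.0853 t 0.95
```

>>> servo_tool(increments=[{"offset": [0.2, -1.5, 4.2], "yaw": 2}, {"offset": [0.6, -3, 8.5], "yaw": 5}, {"offset": [1, -4.7, 13], "yaw": 8}, {"offset": [1.5, -6.3, 17.5], "yaw": 10}, {"offset": [2, -7.9, 22], "yaw": 12}, {"offset": [2.5, -9.4, 26], "yaw": 14}, {"offset": [3, -10.3, 28.6], "yaw": 14.5}, {"offset": [3.1, -10.6, 29.3], "yaw": 14.5}])

```text
clock: 1.75
tcp_pos: [0.4419, -0.0783, 0.1994]
orientation: [0.6, 0.374, 0.6, -0.374]
wrist_force: [0.8, 1.1, -0.3]
finger_gap: 0.085
```

```bash
python3 - <<'E'
from workcell import env
from h import *
s=env.get_state(); plan(s,[.441,-.078,.20],26.2)
m=env.camera_model("wrist"); p,d=env.read_camera("wrist"); p=p[:,:,::-1]
cv2.imwrite("pics/w1.png",p); np.save("pics/w1.npy",d); import pickle; pickle.dump(m,open("pics/w1.pkl","wb"))
print(proj(m,[.441,-.078,.098]),proj(m,[.441,-.078,.058]))
E
```

```text
offset [-0.06 -0.07 -0.07] yaw -0.10374354799128582 tcp [ 0.4419 -0.0783  0.1994] yawnow 26.1 tilt [-7.e-04 -0.e+00 -1.e+00] j6 0.761 F [ 0.8  1.1 -0.3] gap 0.085 t 1.75
(np.float64(320.6922156351171), np.float64(231.59642446369386)) (np.float64(320.8538042289028), np.float64(214.54500832145044))
```

View pics/w1.png

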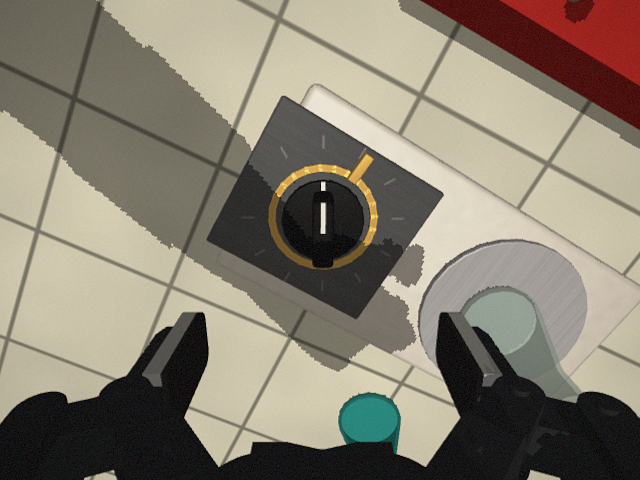

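```bash
python3 - <<'E'
import cv2
from h import *
crop(cv2.imread("pics/w1.png"),255,140,150,140,5,"pics/w1c.png")
E
```

```text
(no output)
```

View pics/w1c.png

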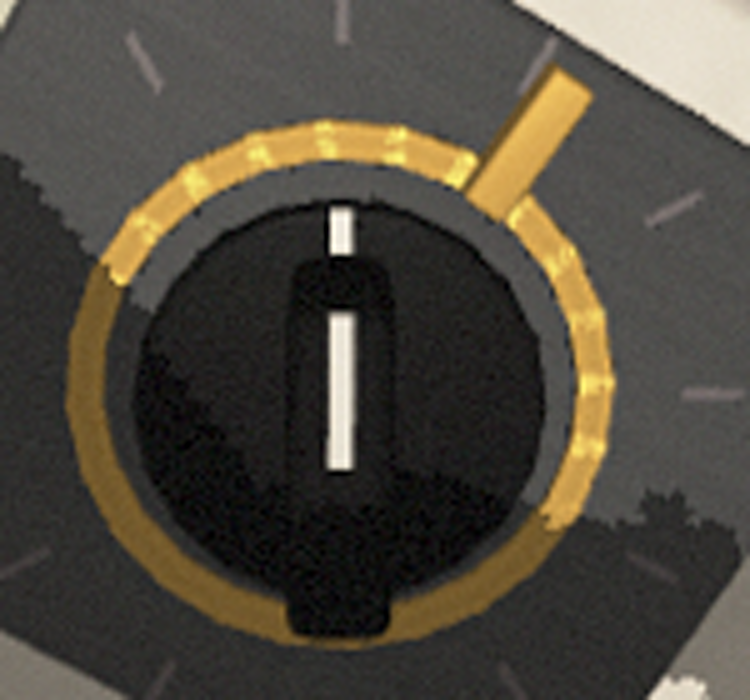

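```bash
python3 - <<'E'
from h import *; import pickle
m=pickle.load(open("pics/w1.pkl","rb")); d=np.load("pics/w1.npy")
def P(x,y,z):
    u,v=(x+.5)/5-.5+255,(y+.5)/5-.5+140; q=at_z(m,u,v,z); print((round(u,1),round(v,1)),q.round(4),at_d(m,u,v,d[round(v),round(u)]).round(4)); return q
c=P(340,384,.057); 
R=[P(66,390,.057),P(614,385,.057),P(338,120,.057),P(340,648,.057)]; print(np.mean(R,0))
a=P(573,80,.065); b=P(487,203,.065); k=P(341,230,.066); l=P(341,312,.098); n=P(341,470,.098)
A=lambda d:np.degrees(np.arctan2(d[1],d[0])).round(2)
print("tab",A(a-b),A(a-c),A(b-c)," ptr",A(k-c),A(l-n),A(l-c))
E
```

```text
(322.6, 216.4) [ 0.4429 -0.079   0.057 ] [ 0.4374 -0.0679  0.0999]
(267.8, 217.6) [ 0.407  -0.0976  0.057 ] [ 0.407  -0.0973  0.058 ]
(377.4, 216.6) [ 0.4793 -0.0613  0.057 ] [ 0.4789 -0.0611  0.0582]
(322.2, 163.6) [ 0.4256 -0.0443  0.057 ] [ 0.4257 -0.0446  0.0548]
(322.6, 269.2) [ 0.4615 -0.117   0.057 ] [ 0.4613 -0.1165  0.0583]
[ 0.44333657 -0.08003368  0.057     ]
(369.2, 155.6) [ 0.4514 -0.0242  0.065 ] [ 0.4517 -0.0243  0.0634]
(352.0, 180.2) [ 0.4487 -0.0444  0.065 ] [ 0.4487 -0.0443  0.0654]
(322.8, 185.6) [ 0.4321 -0.0566  0.066 ] [ 0.4321 -0.0566  0.066 ]
(322.8, 202.0) [ 0.4336 -0.06    0.098 ] [ 0.4339 -0.0604  0.0961]
(322.8, 233.6) [ 0.4428 -0.0786  0.098 ] [ 0.4429 -0.0788  0.0973]
tab 82.33 81.15 80.46  ptr 115.85 116.15 115.97
```

>>> servo_tool(increments=[{"offset": [1.5, 0, 0.1], "yaw": 0}, {"offset": [4, 0.05, 0.1], "yaw": 0}, {"offset": [7, 0.05, 0.1], "yaw": 0}, {"offset": [9.5, 0.05, 0.1], "yaw": 0}, {"offset": [11.5, 0.05, 0.1], "yaw": 0}, {"offset": [12.4, 0.05, 0.1], "yaw": 0}, {"offset": [12.7, 0.05, 0.1], "yaw": 0}, {"offset": [12.7, 0.05, 0.1], "yaw": 0}])

```text
clock: 2.6
tcp_pos: [0.4424, -0.0759, 0.0737]
orientation: [0.601, 0.373, 0.601, -0.373]
wrist_force: [-0.0, 0.4, 0.4]
finger_gap: 0.0854
```

>>> servo_tool(increments=[{"offset": [0, 0, 0], "yaw": 0}, {"offset": [0, 0, 0], "yaw": 0}, {"offset": [0, 0, 0], "yaw": 0}, {"offset": [0, 0, 0], "yaw": 0}, {"offset": [0, 0, 0], "yaw": 0}, {"offset": [0, 0, 0], "yaw": 0}, {"offset": [0, 0, 0], "yaw": 0}, {"offset": [0, 0, 0], "yaw": 0}], claw=0, force=30)

```text
clock: 3.4
tcp_pos: [0.4419, -0.0768, 0.0736]
orientation: [0.601, 0.373, 0.601, -0.374]
wrist_force: [-2.7, -1.2, 5.8]
finger_gap: 0.0133
```

```bash
python3 - <<'E'
from workcell import env
from h import *
s=env.get_state(); plan(s,[.443,-.079,.072],26.2)
E
```

```text
offset [ 0.16 -0.    0.25] yaw 0.09288096705455473 tcp [ 0.4419 -0.0768  0.0736] yawnow 26.29 tilt [-6.e-04 -8.e-04 -1.e+00] j6 0.761 F [-2.7 -1.2  5.8] gap 0.0133 t 3.4
```

>>> servo_tool(increments=[{"offset": [0, 0.02, 0], "yaw": 4}, {"offset": [0, 0.04, 0], "yaw": 9}, {"offset": [0, 0.06, 0.01], "yaw": 15}, {"offset": [0, 0.09, 0.02], "yaw": 21}, {"offset": [0, 0.11, 0.03], "yaw": 27}, {"offset": [0, 0.13, 0.04], "yaw": 32}, {"offset": [0, 0.14, 0.04], "yaw": 34.4}, {"offset": [0, 0.14, 0.04], "yaw": 34.4}])

```text
clock: 4.2
tcp_pos: [0.4436, -0.0766, 0.0736]
orientation: [-0.464, -0.534, -0.463, 0.534]
wrist_force: [-3.4, -0.6, 5.2]
finger_gap: 0.0134
```

```bash
python3 - <<'E'
from workcell import env
from h import *
s=env.get_state(); plan(s,[.443,-.079,.072],-8.3)
m=env.camera_model("wrist"); p,d=env.read_camera("wrist"); p=p[:,:,::-1]
cv2.imwrite("pics/w2.png",p); np.save("pics/w2.npy",d); import pickle; pickle.dump(m,open("pics/w2.pkl","wb"))
E
```

```text
offset [ 0.16 -0.03  0.25] yaw 0.18510463893989026 tcp [ 0.4436 -0.0766  0.0736] yawnow -8.11 tilt [-1.e-04 -8.e-04 -1.e+00] j6 1.363 F [-3.4 -0.6  5.2] gap 0.0134 t 4.2
```

View pics/w2.png

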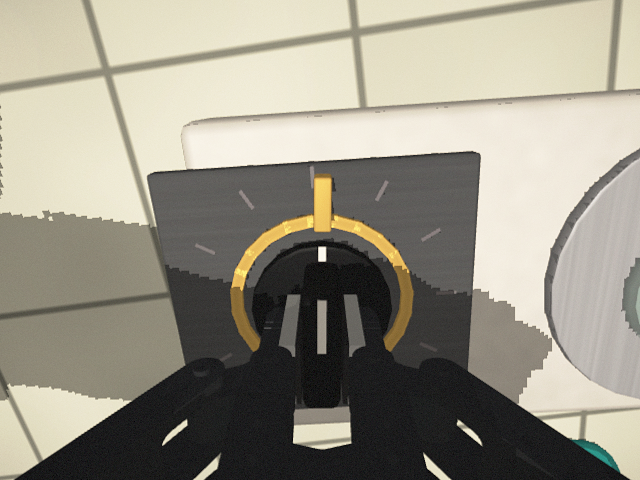

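```bash
python3 - <<'E'
import cv2
from h import *
crop(cv2.imread("pics/w2.png"),270,160,110,200,3.9,"pics/w2c.png")
import pickle
E
```

```text
(no output)
```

View pics/w2c.png

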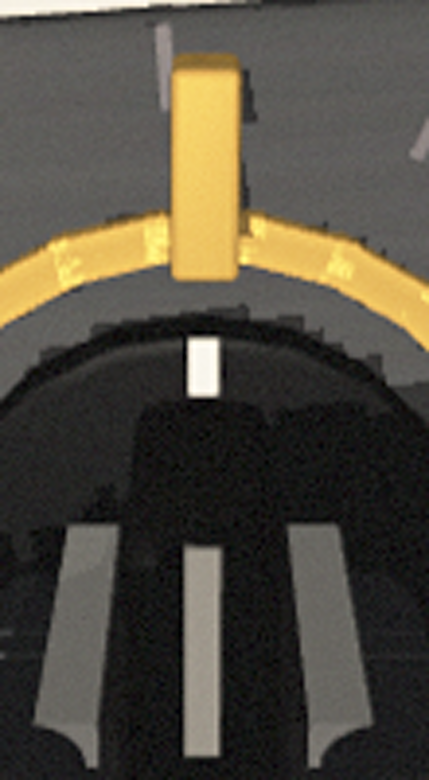

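>>> servo_tool(increments=[{"offset": [0, 0, 0], "yaw": 0}, {"offset": [0, 0, 0], "yaw": 0}, {"offset": [0, 0, 0], "yaw": 0}, {"offset": [0, 0, 0], "yaw": 0}, {"offset": [0, 0, 0], "yaw": 0}, {"offset": [0, 0, 0], "yaw": 0}, {"offset": [-1, 0, 0], "yaw": 0}, {"offset": [-4, 0, 0], "yaw": 0}], claw=1)

```text
clock: 5.05
tcp_pos: [0.4416, -0.0754, 0.112]
orientation: [-0.462, -0.533, -0.465, 0.535]
wrist_force: [0.8, 0.2, 0.0]
finger_gap: 0.0851
```

>>> servo_tool(increments=[{"offset": [-3, 0, 0], "yaw": 0}, {"offset": [-6, 0, 0], "yaw": 0}, {"offset": [-9, 0, 0], "yaw": 0}, {"offset": [-12, 0, 0], "yaw": 0}, {"offset": [-14, 0, 0], "yaw": 0}, {"offset": [-15, 0, 0], "yaw": 0}, {"offset": [-15, 0, 0], "yaw": 0}, {"offset": [-15, 0, 0], "yaw": 0}])

```text
clock: 5.85
tcp_pos: [0.4434, -0.0761, 0.2626]
orientation: [-0.463, -0.534, -0.464, 0.534]
wrist_force: [-0.5, 0.5, -0.5]
finger_gap: 0.0858
```

```bash
python3 - <<'E'
from workcell import env
from h import *
s=env.get_state(); plan(s,[.594,.307,.26],30)
m=env.camera_model("wrist"); p,d=env.read_camera("wrist"); p=p[:,:,::-1]
cv2.imwrite("pics/w3.png",p); np.save("pics/w3.npy",d); import pickle; pickle.dump(m,open("pics/w3.pkl","wb"))
E
```

```text
offset [  0.26   9.52 -40.04] yaw -38.08788592152706 tcp [ 0.4434 -0.0761  0.2626] yawnow -8.09 tilt [-8.e-04  4.e-04 -1.e+00] j6 1.363 F [-0.5  0.5 -0.5] gap 0.0858 t 5.85
```

View pics/w3.png

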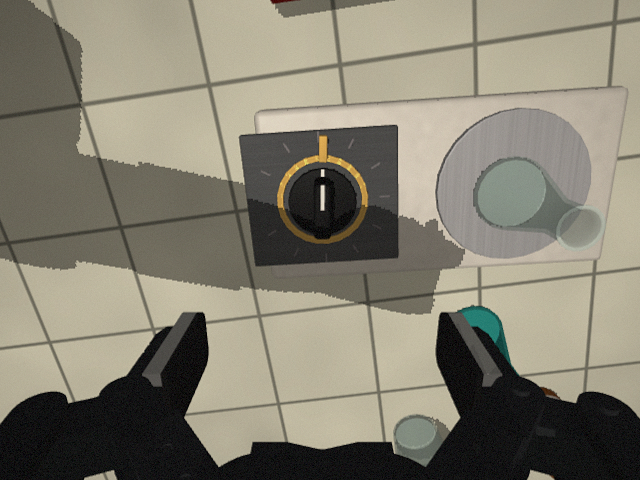

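```bash
python3 - <<'E'
from h import *; import pickle
p=cv2.imread("pics/w3.png"); crop(p,265,125,120,125,6,"pics/w3a.png"); crop(p,460,140,160,120,5,"pics/w3b.png")
E
```

```text
(no output)
```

View pics/w3a.png

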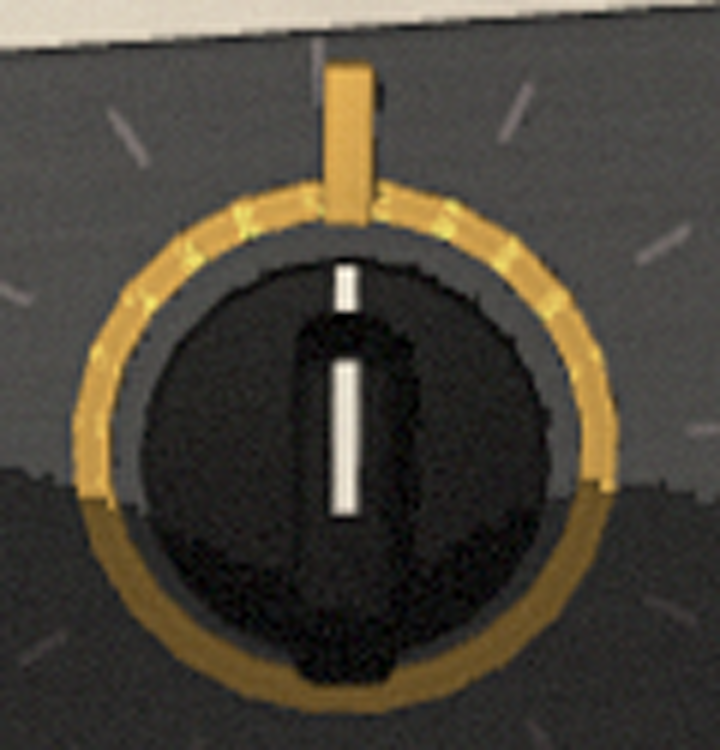

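View pics/w3b.png

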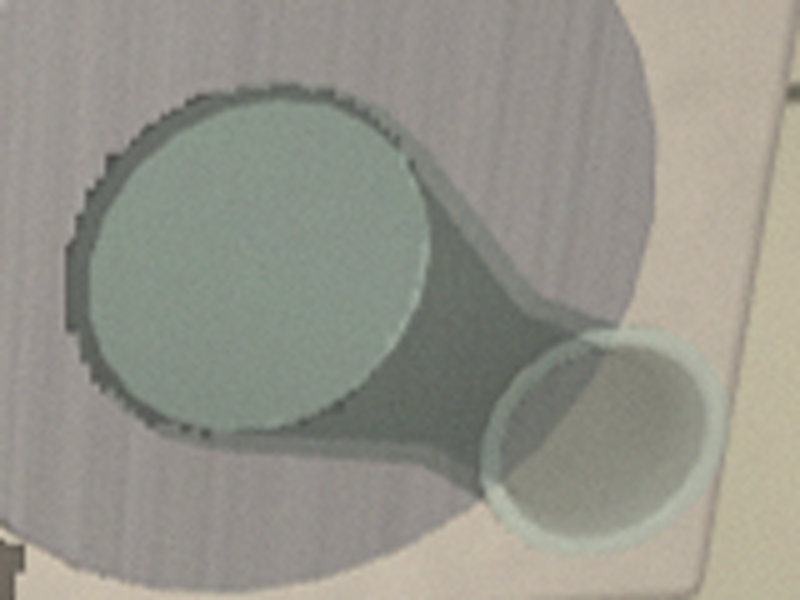

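```bash
python3 - <<'E'
from h import *; import pickle
m=pickle.load(open("pics/w3.pkl","rb"))
def P(x,y,z,x0,y0,k): return at_z(m,(x+.5)/k-.5+x0,(y+.5)/k-.5+y0,z)
print("rim",P(604,440,.16,460,140,5),"foot",P(260,265,.057,460,140,5))
f=lambda x,y,z:P(x,y,z,265,125,6)
R=[f(73,445,.057),f(619,440,.057),f(348,180,.057),f(348,712,.057)];c=np.mean(R,0);print(c)
A=lambda d:np.degrees(np.arctan2(d[1],d[0])).round(2)
a,b,k,l,n=f(349.5,66,.065),f(348.5,222,.065),f(346,285,.066),f(346,360,.098),f(344,515,.098)
print("tab",A(a-b),A(a-c),A(b-c),"ptr",A(l-n),A(k-c),A(k-n),c,n)
E
```

```text
rim [ 0.60821819 -0.09624125  0.16      ] foot [ 0.61021064 -0.09689888  0.057     ]
[ 0.44392368 -0.07957362  0.057     ]
tab 81.59 81.59 81.59 ptr 81.21 82.24 81.34 [ 0.44392368 -0.07957362  0.057     ] [ 0.44367623 -0.07847796  0.098     ]
```

>>> servo_tool(increments=[{"offset": [0, 0.5, -2], "yaw": -2}, {"offset": [0, 1.3, -5.5], "yaw": -6}, {"offset": [0, 2.4, -10], "yaw": -10}, {"offset": [0, 3.5, -14.5], "yaw": -14}, {"offset": [0, 4.5, -19], "yaw": -18}, {"offset": [0, 5.6, -23.5], "yaw": -22}, {"offset": [0, 6.7, -28], "yaw": -26}, {"offset": [0, 7.8, -32.5], "yaw": -30}])

```text
clock: 6.7
tcp_pos: [0.5664, 0.2364, 0.2615]
orientation: [0.586, 0.394, 0.587, -0.396]
wrist_force: [1.0, -0.3, -0.3]
finger_gap: 0.0851
```

>>> servo_tool(increments=[{"offset": [0, -2.3, -3], "yaw": -3}, {"offset": [0, -2.4, -3.3], "yaw": -8}, {"offset": [0, -2.4, -3.3], "yaw": -8}, {"offset": [0, -2.4, -3.3], "yaw": -8}, {"offset": [0, -2.4, -3.3], "yaw": -8}, {"offset": [0, -2.4, -3.3], "yaw": -8}, {"offset": [0, -2.4, -3.3], "yaw": -8}, {"offset": [0, -2.4, -3.3], "yaw": -8}])

```text
clock: 7.5
tcp_pos: [0.5323, 0.2558, 0.2635]
orientation: [0.612, 0.354, 0.612, -0.354]
wrist_force: [-0.6, 0.3, -0.5]
finger_gap: 0.0852
```

```bash
python3 - <<'E'
from workcell import env
from h import *
s=env.get_state(); plan(s,[.594,.307,.26],30)
m=env.camera_model("wrist"); p,d=env.read_camera("wrist"); p=p[:,:,::-1]
cv2.imwrite("pics/w4.png",p); np.save("pics/w4.npy",d); import pickle; pickle.dump(m,open("pics/w4.pkl","wb"))
E
```

```text
offset [ 0.35  7.9  -1.37] yaw -0.15406322943090345 tcp [0.5323 0.2558 0.2635] yawnow 29.85 tilt [ 4.e-04  2.e-04 -1.e+00] j6 1.362 F [-0.6  0.3 -0.5] gap 0.0852 t 7.5
```

View pics/w4.png

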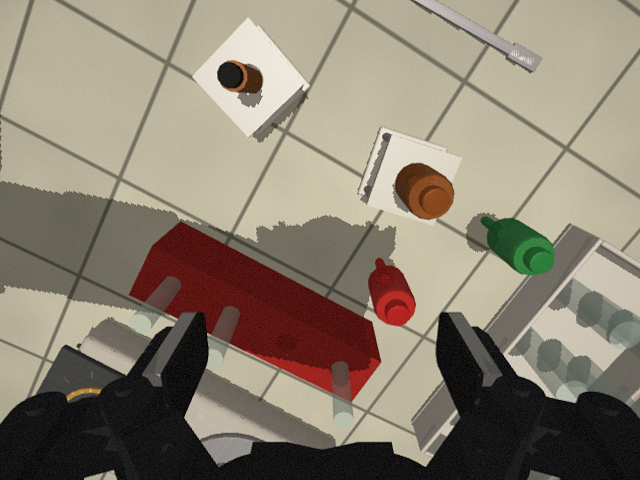

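```bash
python3 - <<'E'
from h import *; import pickle
p=cv2.imread("pics/w4.png"); crop(p,340,120,130,120,6,"pics/w4a.png")
m=pickle.load(open("pics/w4.pkl","rb")); print(at_z(m,434.5,200.5,.133))
for u,v,z in [(398,312,.1),(538,262,.1)]: print(at_z(m,u,v,z))
E
```

```text
[0.59366558 0.30699546 0.133     ]
[0.63536885 0.20812072 0.1       ]
[0.70979042 0.30435759 0.1       ]
```

View pics/w4a.png

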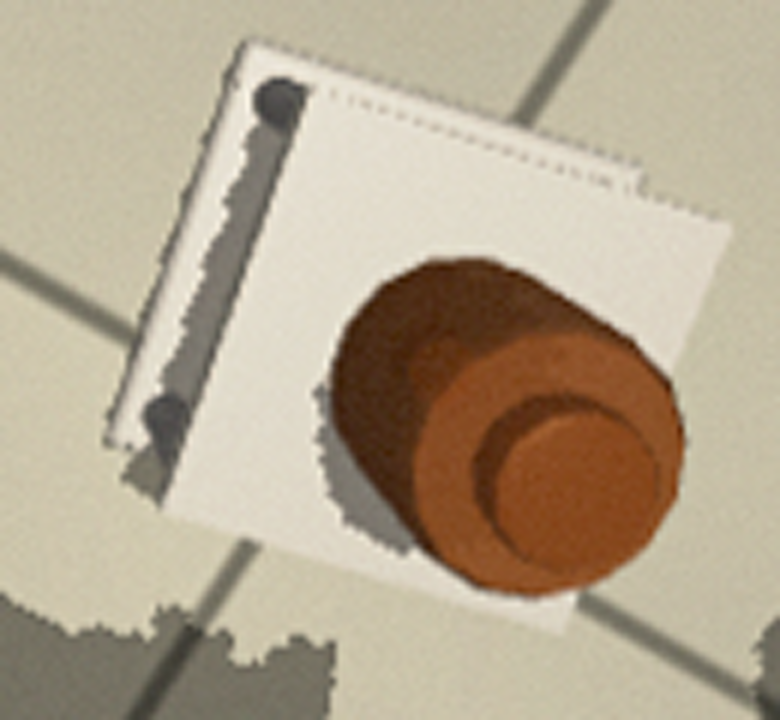

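>>> servo_tool(increments=[{"offset": [0, 1.5, -0.3], "yaw": 0}, {"offset": [0.5, 4, -0.7], "yaw": 0}, {"offset": [1, 6, -1.1], "yaw": 0}, {"offset": [2, 7.4, -1.3], "yaw": 0}, {"offset": [3, 7.9, -1.3], "yaw": 0}, {"offset": [3.5, 7.9, -1.3], "yaw": 0}, {"offset": [3.5, 7.9, -1.3], "yaw": 0}, {"offset": [3.5, 7.9, -1.3], "yaw": 0}])

```text
clock: 8.35
tcp_pos: [0.5936, 0.3065, 0.2287]
orientation: [0.612, 0.354, 0.612, -0.354]
wrist_force: [0.9, -1.2, 0.1]
finger_gap: 0.0851
```

```bash
python3 - <<'E'
from workcell import env
from h import *
s=env.get_state(); plan(s,[.5945,.307,.078],30)
m=env.camera_model("wrist"); p,d=env.read_camera("wrist"); p=p[:,:,::-1]
cv2.imwrite("pics/w5.png",p); np.save("pics/w5.npy",d); import pickle; pickle.dump(m,open("pics/w5.pkl","wb"))
E
```

```text
offset [15.07  0.1   0.  ] yaw -0.10677588331358834 tcp [0.5936 0.3065 0.2287] yawnow 29.89 tilt [-1.e-04 -0.e+00 -1.e+00] j6 1.406 F [ 0.9 -1.2  0.1] gap 0.0851 t 8.35
```

View pics/w5.png

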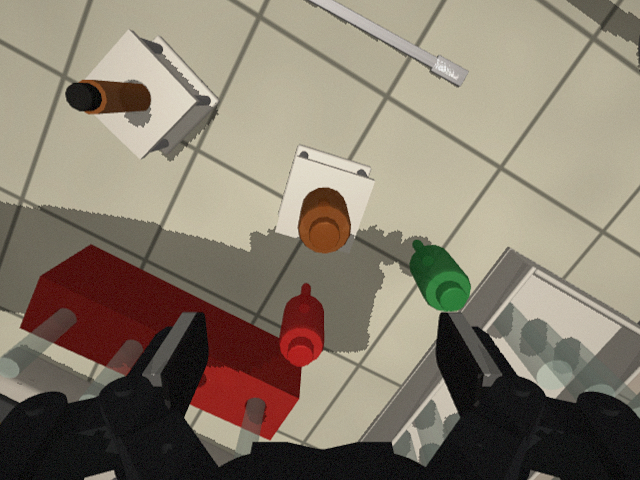

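```bash
python3 - <<'E'
from h import *; import pickle
p=cv2.imread("pics/w5.png"); crop(p,280,175,90,90,7,"pics/w5a.png")
E
```

View pics/w5a.png

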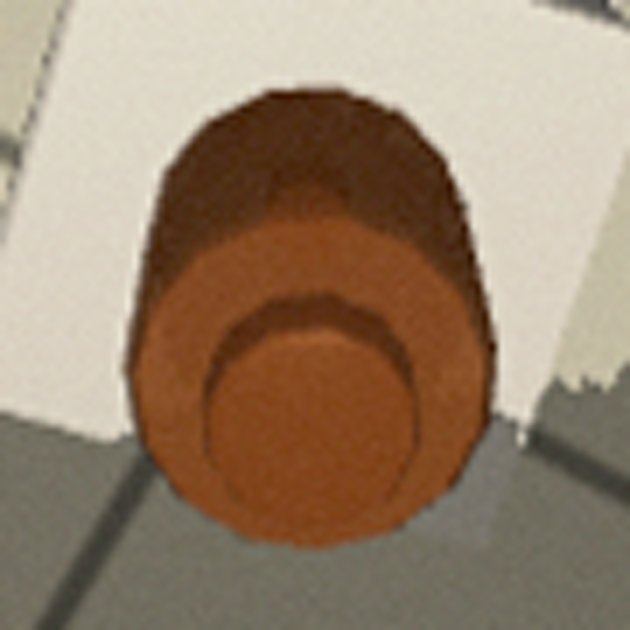

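```bash
python3 - <<'E'
from h import *; import pickle
m=pickle.load(open("pics/w5.pkl","rb")); d=np.load("pics/w5.npy")
print(at_z(m,324.1,235.3,.133),at_d(m,324.1,235.3,d[235,324]),at_z(m,324.1,228.7,.116))
from workcell import env
s=env.get_state(); plan(s,at_z(m,324.1,235.3,.133)*[1,1,0]+[0,0,.078],30)
E
```

```text
[0.59476123 0.30724672 0.133     ] [0.59480551 0.3071729  0.13274671] [0.5954073  0.30632002 0.116     ]
offset [ 1.511e+01  1.000e-01 -1.000e-02] yaw -0.10450900596327983 tcp [0.5938 0.3066 0.2291] yawnow 29.9 tilt [ 7.e-04  3.e-04 -1.e+00] j6 1.406 F [-0.  -0.4  0.2] gap 0.0852 t 8.4
```

>>> servo_tool(increments=[{"offset": [1, 0.1, 0], "yaw": 0}, {"offset": [3, 0.1, 0], "yaw": 0}, {"offset": [5.5, 0.1, 0], "yaw": 0}, {"offset": [7.5, 0.1, 0], "yaw": 0}, {"offset": [8.6, 0.1, 0], "yaw": 0}, {"offset": [9, 0.1, 0], "yaw": 0}, {"offset": [9, 0.1, 0], "yaw": 0}, {"offset": [9, 0.1, 0], "yaw": 0}])

```text
clock: 9.2
tcp_pos: [0.5956, 0.3077, 0.1395]
orientation: [0.613, 0.355, 0.612, -0.354]
wrist_force: [-0.1, -0.1, 0.5]
finger_gap: 0.0854
```

```bash
python3 - <<'E'
from workcell import env
from h import *
s=env.get_state(); plan(s,[.595,.307,.078],30)
m=env.camera_model("wrist"); p,d=env.read_camera("wrist"); p=p[:,:,::-1]
cv2.imwrite("pics/w6.png",p)
E
```

```text
offset [ 6.15 -0.1   0.02] yaw -0.09271545264743963 tcp [0.5956 0.3077 0.1395] yawnow 29.91 tilt [ 1.8e-03  7.0e-04 -1.0e+00] j6 1.406 F [-0.1 -0.1  0.5] gap 0.0854 t 9.2
```

View pics/w6.png

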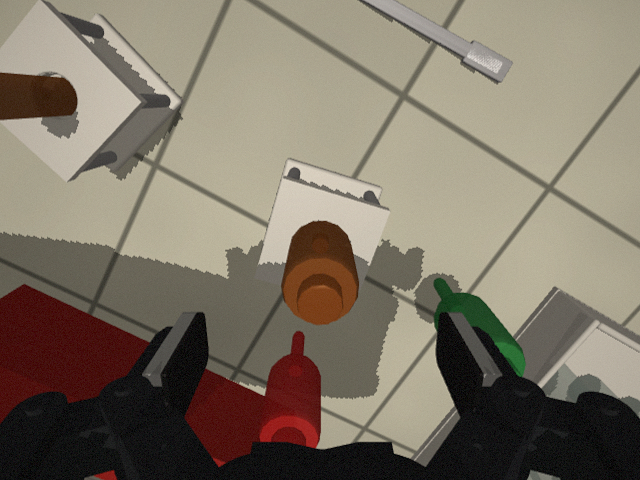

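>>> servo_tool(increments=[{"offset": [0.7, -0.05, 0], "yaw": 0}, {"offset": [2, -0.05, 0], "yaw": 0}, {"offset": [3.5, -0.05, 0], "yaw": 0}, {"offset": [5, -0.05, 0], "yaw": 0}, {"offset": [5.8, -0.05, 0], "yaw": 0}, {"offset": [6.1, -0.05, 0], "yaw": 0}, {"offset": [6.1, -0.05, 0], "yaw": 0}, {"offset": [6.1, -0.05, 0], "yaw": 0}])

```text
clock: 10.05
tcp_pos: [0.5949, 0.3074, 0.0779]
orientation: [0.612, 0.354, 0.612, -0.354]
wrist_force: [0.2, -0.6, 0.5]
finger_gap: 0.0851
```

```bash
python3 - <<'E'
from workcell import env
from h import *
s=env.get_state(); plan(s,[.595,.307,.078],30)
m=env.camera_model("wrist"); p,d=env.read_camera("wrist"); p=p[:,:,::-1]
cv2.imwrite("pics/w7.png",p)
E
```

```text
offset [-0.01 -0.01  0.03] yaw -0.08611502494480305 tcp [0.5949 0.3074 0.0779] yawnow 29.91 tilt [ 1.e-03  4.e-04 -1.e+00] j6 1.406 F [ 0.2 -0.6  0.5] gap 0.0851 t 10.05
```

View pics/w7.png

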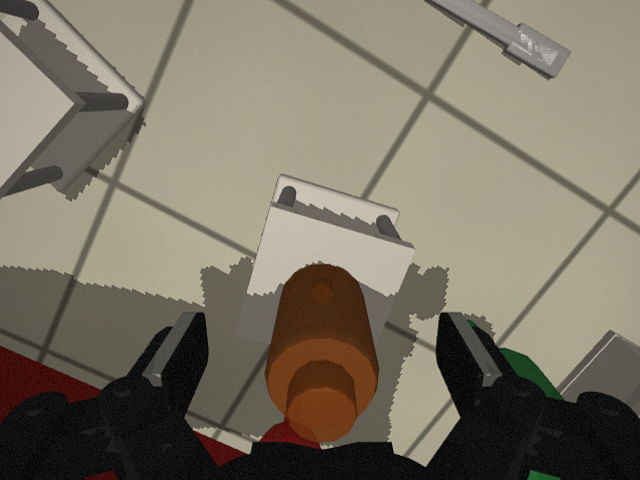

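Funnel is centred between the jaws (u≈322). I'm gripping now.

>>> servo_tool(increments=[{"offset": [0, 0, 0], "yaw": 0}, {"offset": [0, 0, 0], "yaw": 0}, {"offset": [0, 0, 0], "yaw": 0}, {"offset": [0, 0, 0], "yaw": 0}, {"offset": [0, 0, 0], "yaw": 0}, {"offset": [0, 0, 0], "yaw": 0}, {"offset": [0, 0, 0], "yaw": 0}, {"offset": [0, 0, 0], "yaw": 0}], claw=0, force=35)

```text
clock: 10.9
tcp_pos: [0.5948, 0.3073, 0.0777]
orientation: [0.612, 0.354, 0.612, -0.354]
wrist_force: [-0.8, 0.8, 2.8]
finger_gap: 0.0353
```

>>> servo_tool(increments=[{"offset": [-0.3, 0, 0], "yaw": 0}, {"offset": [-0.8, 0, 0], "yaw": 0}, {"offset": [-1.5, 0, 0], "yaw": 0}, {"offset": [-2.5, 0, 0], "yaw": 0}, {"offset": [-3.5, 0, 0], "yaw": 0}, {"offset": [-4.2, 0, 0], "yaw": 0}, {"offset": [-4.5, 0, 0], "yaw": 0}, {"offset": [-4.5, 0, 0], "yaw": 0}])

```text
clock: 11.7
tcp_pos: [0.5949, 0.3074, 0.1232]
orientation: [0.612, 0.354, 0.612, -0.354]
wrist_force: [0.1, 0.1, -0.4]
finger_gap: 0.0354
```

```bash
python3 - <<'E'
from workcell import env
from h import *
s=env.get_state(); plan(s,[.595,.307,.278],30)
for n in ("wrist","scene"):
    p,d=env.read_camera(n); p=p[:,:,::-1]
    cv2.imwrite(f"pics/{n}8.png",p)
E
```

```text
offset [-1.548e+01  1.000e-02  4.000e-02] yaw -0.08654003211583472 tcp [0.5949 0.3074 0.1232] yawnow 29.91 tilt [ 1.3e-03  6.0e-04 -1.0e+00] j6 1.406 F [ 0.1  0.1 -0.4] gap 0.0354 t 11.7
```

View pics/wrist8.png

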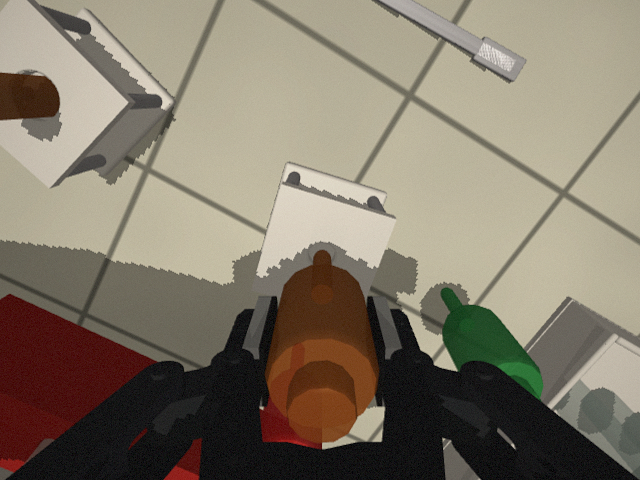

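View pics/scene8.png

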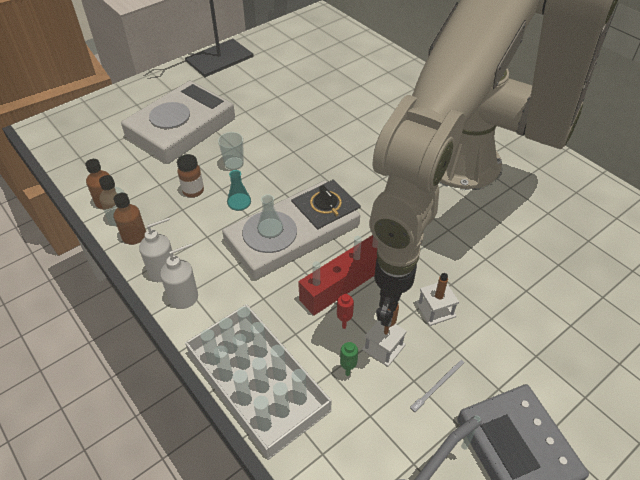

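>>> servo_tool(increments=[{"offset": [-0.5, 0, 0], "yaw": 0}, {"offset": [-2, 0, 0], "yaw": 0}, {"offset": [-4.5, 0, 0], "yaw": 0}, {"offset": [-7.5, 0, 0], "yaw": 0}, {"offset": [-10.5, 0, 0], "yaw": 0}, {"offset": [-13, 0, 0], "yaw": 0}, {"offset": [-14.5, 0, 0], "yaw": 0}, {"offset": [-15.3, 0, 0], "yaw": 0}])

```text
clock: 12.6
tcp_pos: [0.595, 0.3074, 0.2773]
orientation: [0.613, 0.355, 0.612, -0.353]
wrist_force: [-0.0, -0.1, -1.9]
finger_gap: 0.0354
```

```bash
python3 - <<'E'
from workcell import env
from h import *
s=env.get_state(); plan(s,[.6075,-.095,.278],-7)
m=env.camera_model("wrist"); p,d=env.read_camera("wrist"); p=p[:,:,::-1]
cv2.imwrite("pics/w9.png",p)
E
```

```text
offset [ -0.11 -18.98  35.5 ] yaw 36.912840224562274 tcp [0.595  0.3074 0.2773] yawnow 29.91 tilt [ 0.0023  0.001  -1.    ] j6 1.406 F [-0.  -0.1 -1.9] gap 0.0354 t 12.6
```

View pics/w9.png

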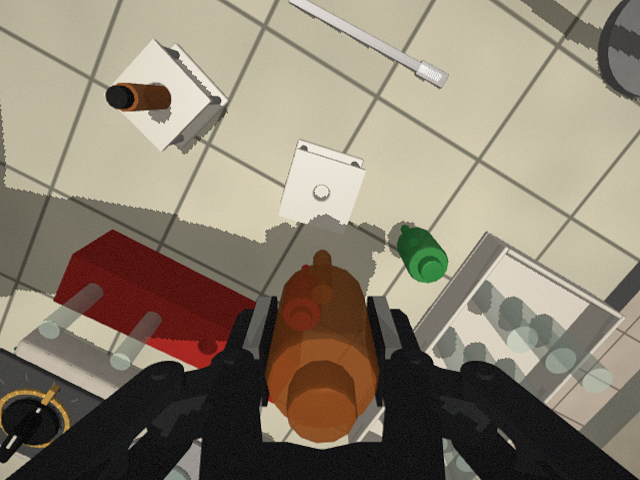

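>>> servo_tool(increments=[{"offset": [0, -0.5, 1], "yaw": 1}, {"offset": [0, -1.4, 2.7], "yaw": 3}, {"offset": [0, -2.7, 5], "yaw": 5}, {"offset": [0, -4, 7.5], "yaw": 8}, {"offset": [0, -5.4, 10], "yaw": 11}, {"offset": [0, -6.7, 12.5], "yaw": 14}, {"offset": [0, -8, 15], "yaw": 17}, {"offset": [0, -9.3, 17.5], "yaw": 19}])

```text
clock: 13.45
tcp_pos: [0.6001, 0.1062, 0.274]
orientation: [0.544, 0.451, 0.545, -0.452]
wrist_force: [1.6, -0.4, -1.6]
finger_gap: 0.0352
```

```bash
python3 - <<'E'
from workcell import env
from h import *
s=env.get_state(); plan(s,[.6075,-.095,.278],-7)
E
```

```text
offset [-0.39 -2.99 19.92] yaw 17.646526924803112 tcp [0.6001 0.1062 0.274 ] yawnow 10.65 tilt [-2.4e-03 -5.0e-04 -1.0e+00] j6 1.429 F [ 1.6 -0.4 -1.6] gap 0.0352 t 13.45
```

>>> servo_tool(increments=[{"offset": [-0.2, -0.5, 2.5], "yaw": 3}, {"offset": [-0.2, -1, 5.5], "yaw": 6}, {"offset": [-0.2, -1.5, 9], "yaw": 9}, {"offset": [-0.2, -2, 12.5], "yaw": 12}, {"offset": [-0.2, -2.5, 15.5], "yaw": 15}, {"offset": [-0.2, -2.8, 17.8], "yaw": 17}, {"offset": [-0.2, -3, 19.4], "yaw": 17.6}, {"offset": [-0.2, -3, 19.9], "yaw": 17.6}])

```text
clock: 14.25
tcp_pos: [0.6085, -0.0944, 0.2763]
orientation: [-0.469, -0.529, -0.47, 0.529]
wrist_force: [-0.6, -0.2, -1.6]
finger_gap: 0.0351
```

```bash
python3 - <<'E'
from workcell import env
from h import *
import pickle
s=env.get_state(); plan(s,[.6075,-.095,.233],-7)
for n in ("wrist","scene","top"):
    m=env.camera_model(n);p,d=env.read_camera(n); p=p[:,:,::-1]
    cv2.imwrite(f"pics/{n}10.png",p); np.save(f"pics/{n}10.npy",d); pickle.dump(m,open(f"pics/{n}10.pkl","wb"))
    if n=="scene": crop(p,200,110,140,105,5.7,"pics/scene10c.png")
E
```

```text
offset [ 4.33 -0.08  0.07] yaw 0.12371474031371577 tcp [ 0.6085 -0.0944  0.2763] yawnow -6.88 tilt [-1.7e-03  3.0e-04 -1.0e+00] j6 1.407 F [-0.6 -0.2 -1.6] gap 0.0351 t 14.25
```

View pics/wrist10.png

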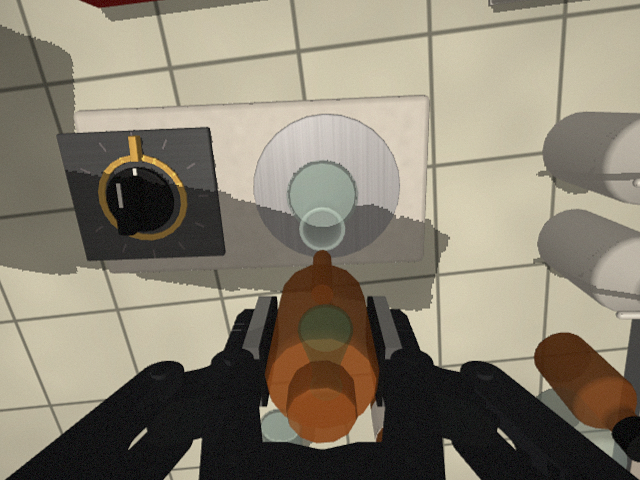

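View pics/scene10c.png

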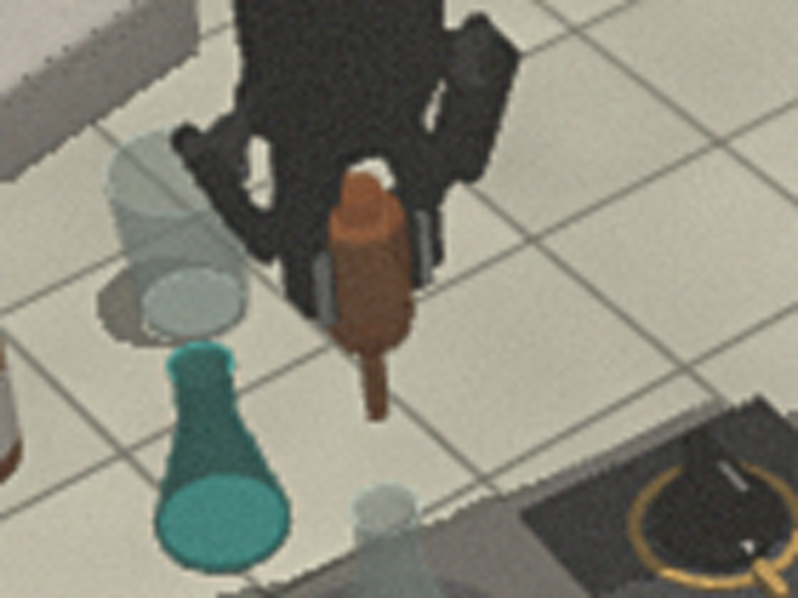

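```bash
python3 - <<'E'
from h import *; import pickle
from workcell import env
s=env.get_state(); R=tool(s)
k=pickle.load(open("pics/scene10.pkl","rb")); w=pickle.load(open("pics/wrist10.pkl","rb")); t=pickle.load(open("pics/top10.pkl","rb"))
dtip=.211
for X in ([.6085,-.0944],):
  for z in (.329,.312,.264,.211):
    u,v=proj(k,[*X,z]); print(z,"scene crop",round((u-200+.5)*5.7-.5),round((v-110+.5)*5.7-.5),"wrist",np.round(proj(w,[*X,z]),1))
print("rim wrist proj",proj(w,[.6075,-.095,.16]))
p=cv2.imread("pics/wrist10.png"); crop(p,255,150,130,130,6,"pics/w10a.png"); 
E
```

```text
0.329 scene crop 354 190 wrist [319.  409.1]
0.312 scene crop 357 225 wrist [319.5 369.8]
0.264 scene crop 366 319 wrist [320.3 298.3]
0.211 scene crop 375 418 wrist [320.8 253.4]
rim wrist proj (np.float64(319.7918403792943), np.float64(226.83095580996485))
```

View pics/w10a.png

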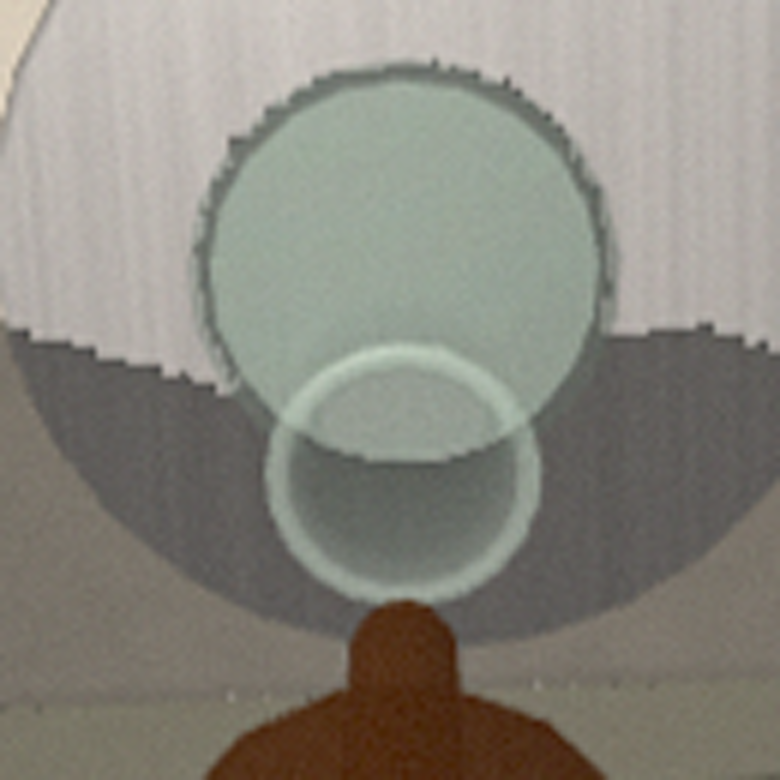

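View pics/top10.png

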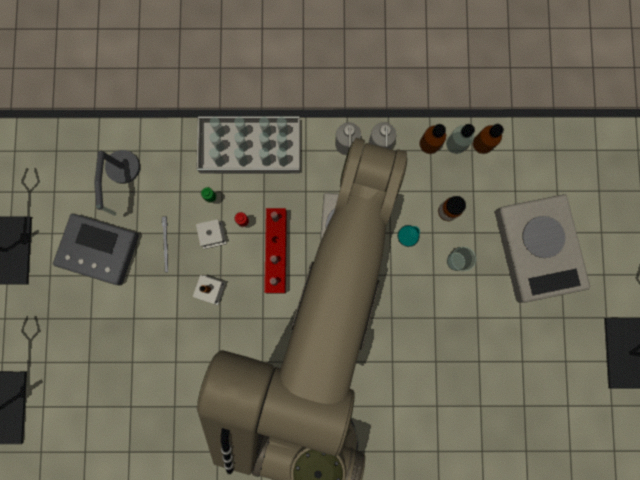

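```bash
python3 - <<'E'
from h import *
a=[cv2.imread(f"pics/{n}.png")[230:460,250:400] for n in ("w7","wrist8","wrist10")]
cv2.imwrite("pics/cmp.png",cv2.resize(np.hstack(a),None,fx=1.75,fy=1.75,interpolation=cv2.INTER_CUBIC))
E
```

```text
(no output)
```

View pics/cmp.png

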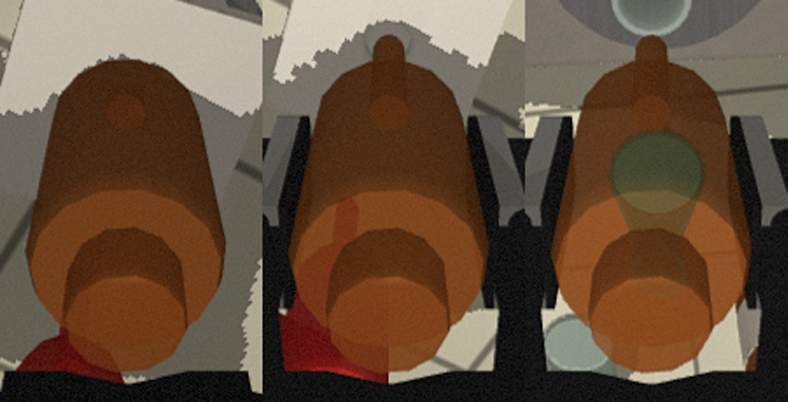

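```bash
python3 - <<'E'
from h import *; import pickle
w=pickle.load(open("pics/wrist10.pkl","rb")); k=pickle.load(open("pics/scene10.pkl","rb"))
print("rim",at_z(w,321.9,228.4,.16))
# tip front edge: find v such that point tip + 5mm away from camera... evaluate for candidate tip centers
from workcell import env
s=env.get_state(); R=tool(s)
for z in (.2134,):
  e=at_z(w,321.9,249.6,z); print("far edge",e,"centre",e+R[:,2]*0.005, "(tool z +)",e-R[:,2]*0.005)
C=lambda x,y:((x+.5)/5.7-.5+200,(y+.5)/5.7-.5+110)
print("scene tip",at_z(k,*C(376,414),.2134),"scene rim",at_z(k,*C(386,507),.16), "stopper",at_z(k,*C(362,186),.3314))
plan(s,[.6082,-.0962,.235])
E
```

```text
rim [ 0.60878107 -0.09627475  0.16      ]
far edge [ 0.60946921 -0.09135012  0.2134    ] centre [ 0.60888644 -0.09631604  0.21339688] (tool z +) [ 0.61005198 -0.0863842   0.21340312]
scene tip [ 0.60816388 -0.09397325  0.2134    ] scene rim [ 0.60738174 -0.09415607  0.16      ] stopper [ 0.60635329 -0.09186114  0.3314    ]
offset [ 4.19 -0.03  0.45] yaw None tcp [ 0.609  -0.0918  0.2769] yawnow -6.69 tilt [-7.e-04  7.e-04 -1.e+00] j6 1.408 F [-0.4  0.8 -1.8] gap 0.0354 t 14.4
```

>>> servo_tool(increments=[{"offset": [0.2, 0, 0], "yaw": 0}, {"offset": [0.5, 0, 0], "yaw": 0}, {"offset": [1, 0, 0], "yaw": 0}, {"offset": [1.5, 0, 0], "yaw": 0}, {"offset": [1.9, 0, 0], "yaw": 0}, {"offset": [2, 0, 0], "yaw": 0}, {"offset": [2, 0, 0], "yaw": 0}, {"offset": [2, 0, 0], "yaw": 0}])

```text
clock: 15.2
tcp_pos: [0.6094, -0.092, 0.2574]
orientation: [0.47, 0.528, 0.47, -0.528]
wrist_force: [-0.3, -0.4, -1.3]
finger_gap: 0.035
```

```bash
python3 - <<'E'
from h import *; import pickle
from workcell import env
s=env.get_state(); plan(s,[.6082,-.0962,.233],-7)
for n in ("wrist","scene"):
    m=env.camera_model(n);p,d=env.read_camera(n); p=p[:,:,::-1]
    cv2.imwrite(f"pics/{n}11.png",p); pickle.dump(m,open(f"pics/{n}11.pkl","wb"))
    s=env.get_state();print(s["tcp_pos"],np.abs(s["qvel"]).max())
    crop(p,*((200,110,140,105,5.7) if n=="scene" else (255,190,130,100,6)),f"pics/{n}11c.png")
E
```

```text
offset [ 2.44 -0.07  0.43] yaw 0.3091200310063016 tcp [ 0.6094 -0.092   0.2574] yawnow -6.69 tilt [ 2.e-04  0.e+00 -1.e+00] j6 1.408 F [-0.3 -0.4 -1.3] gap 0.035 t 15.2
[ 0.6095296  -0.09205595  0.2575336 ] 0.002550982687948191
[ 0.60954377 -0.09204581  0.25756162] 0.0011221440476830232
```

View pics/wrist11c.png

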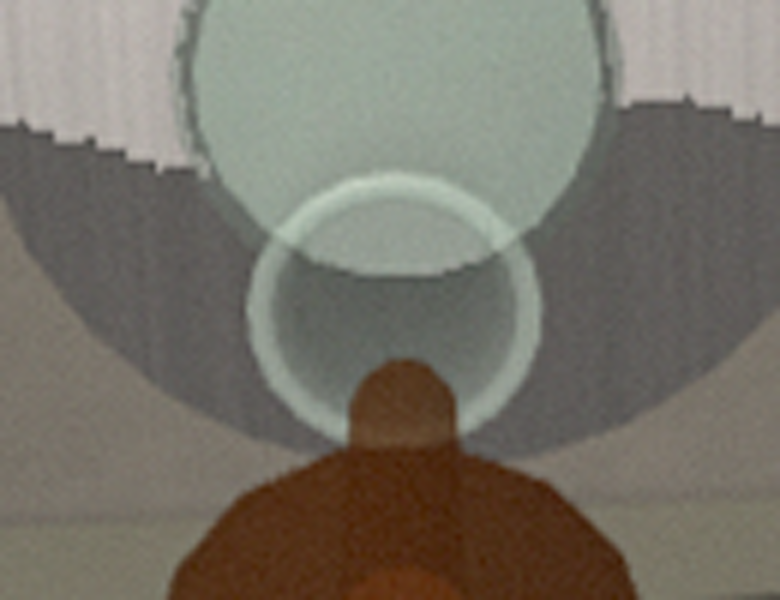

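View pics/scene11c.png

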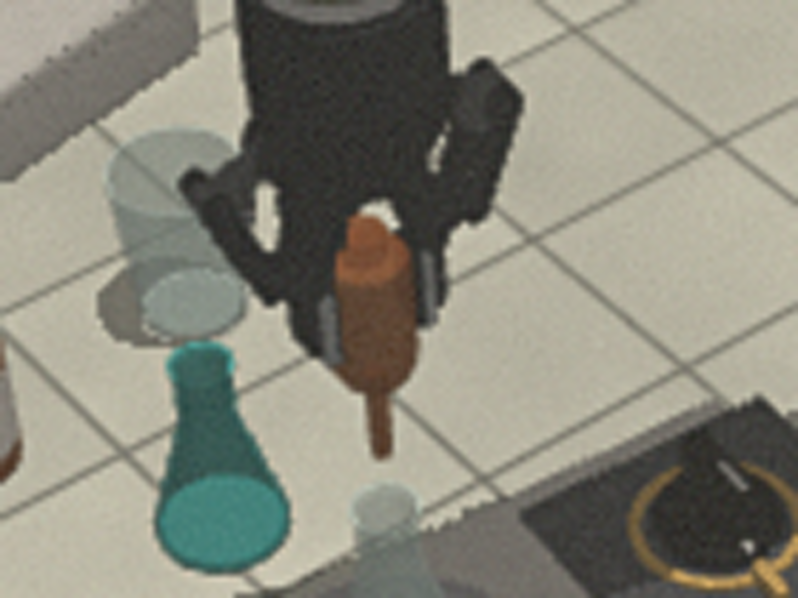

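```bash
python3 - <<'E'
from h import *; import pickle
from workcell import env
s=env.get_state(); R=tool(s); w=pickle.load(open("pics/wrist11.pkl","rb")); k=pickle.load(open("pics/scene11.pkl","rb"))
W=lambda x,y:((x+.5)/6-.5+255,(y+.5)/6-.5+190)
zt=s["tcp_pos"][2]-.063
rim=at_z(w,*W(394,311),.16); tip=at_z(w,*W(403,358),zt)+R[:,2]*.005
print("wrist rim",rim,"tip",tip,"move tool",R.T@(rim-tip)*100)
C=lambda x,y:((x+.5)/5.7-.5+200,(y+.5)/5.7-.5+110)
rs,ts=at_z(k,*C(386,507),.16),at_z(k,*C(381,453),zt)
print("scene rim",rs,"tip",ts,"move",R.T@(rs-ts)*100, "stopper",at_z(k,*C(369,229),zt+.118))
E
```

```text
wrist rim [ 0.60864777 -0.09639382  0.16      ] tip [ 0.60992373 -0.09372639  0.19456156] move tool [ 3.4560998  -0.09752297  0.279839  ]
scene rim [ 0.60738174 -0.09415607  0.16      ] tip [ 0.60933006 -0.0910532   0.19456162] move [ 3.45607213 -0.15922746  0.3309214 ] stopper [ 0.60678998 -0.08897153  0.31256162]
```

>>> servo_tool(increments=[{"offset": [0, -0.05, 0.15], "yaw": 0}, {"offset": [0.2, -0.12, 0.3], "yaw": 0}, {"offset": [0.6, -0.12, 0.3], "yaw": 0}, {"offset": [1.1, -0.12, 0.3], "yaw": 0}, {"offset": [1.6, -0.12, 0.3], "yaw": 0}, {"offset": [2, -0.12, 0.3], "yaw": 0}, {"offset": [2.2, -0.12, 0.3], "yaw": 0}, {"offset": [2.2, -0.12, 0.3], "yaw": 0}])

```text
clock: 16.1
tcp_pos: [0.6077, -0.0947, 0.2348]
orientation: [-0.47, -0.528, -0.47, 0.528]
wrist_force: [-0.4, -0.6, -1.2]
finger_gap: 0.0352
```

>>> servo_tool(increments=[{"offset": [0, 0, 0], "yaw": 0}, {"offset": [0, 0, 0], "yaw": 0}, {"offset": [0, 0, 0], "yaw": 0}, {"offset": [0, 0, 0], "yaw": 0}, {"offset": [0, 0, 0], "yaw": 0}, {"offset": [0, 0, 0], "yaw": 0}, {"offset": [0, 0, 0], "yaw": 0}, {"offset": [0, 0, 0], "yaw": 0}])

```text
clock: 16.9
tcp_pos: [0.6079, -0.0948, 0.2353]
orientation: [0.47, 0.528, 0.47, -0.528]
wrist_force: [0.2, -0.5, -2.3]
finger_gap: 0.0355
```

```bash
python3 - <<'E'
from h import *; import pickle
from workcell import env
s=env.get_state(); plan(s,[.6082,-.0962,.233],-7)
for n in ("wrist","scene"):
    m=env.camera_model(n);p,d=env.read_camera(n); p=p[:,:,::-1]
    cv2.imwrite(f"pics/{n}12.png",p); pickle.dump(m,open(f"pics/{n}12.pkl","wb"))
    s=env.get_state();print(s["tcp_pos"],np.abs(s["qvel"]).max())
    crop(p,*((200,110,140,105,5.7) if n=="scene" else (255,190,130,100,6)),f"pics/{n}12c.png")
E
```

```text
offset [0.23 0.05 0.13] yaw 0.31128837142895804 tcp [ 0.6079 -0.0948  0.2353] yawnow -6.69 tilt [ 1.e-04  1.e-04 -1.e+00] j6 1.402 F [ 0.2 -0.5 -2.3] gap 0.0355 t 16.9
[ 0.60786716 -0.09481246  0.23529506] 0.001558334342257941
[ 0.60784197 -0.09482245  0.23524723] 0.001783412218529092
```

View pics/wrist12c.png

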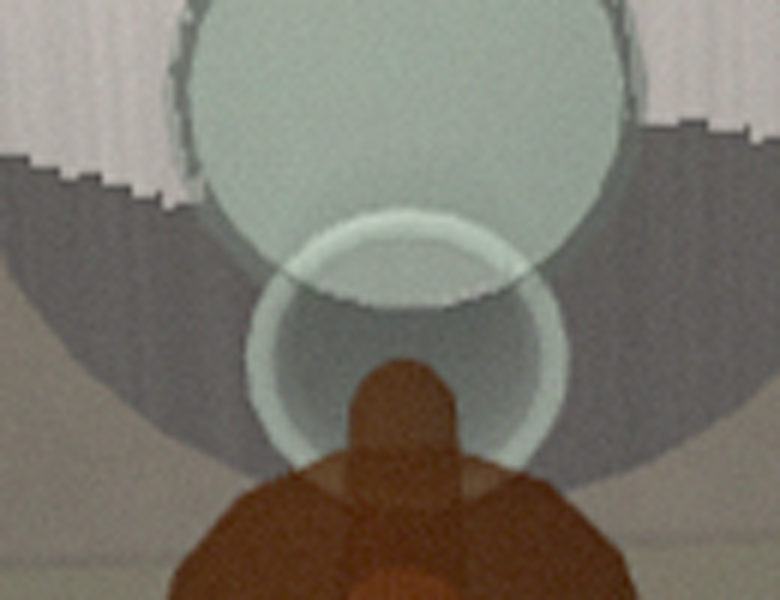

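View pics/scene12c.png

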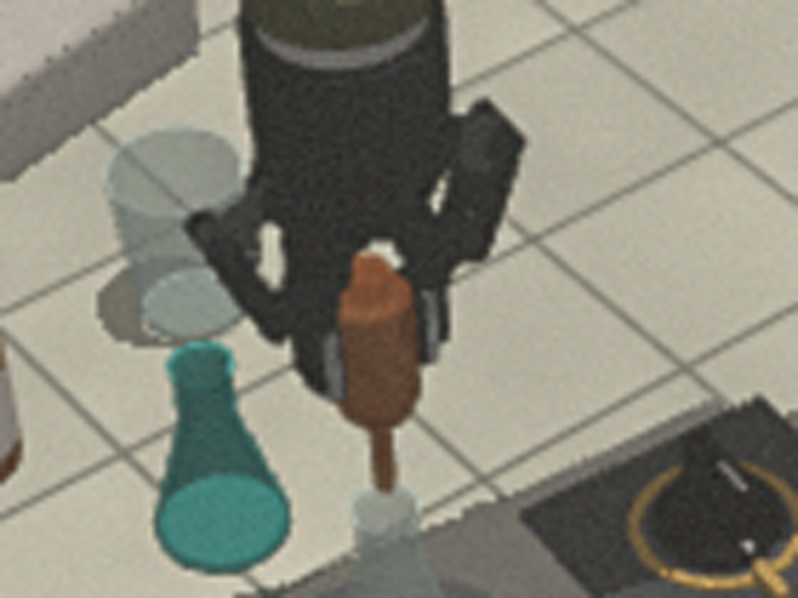

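```bash
python3 - <<'E'
from h import *; import pickle
from workcell import env
s=env.get_state(); R=tool(s); w=pickle.load(open("pics/wrist12.pkl","rb")); k=pickle.load(open("pics/scene12.pkl","rb"))
W=lambda x,y:((x+.5)/6-.5+255,(y+.5)/6-.5+190)
zt=s["tcp_pos"][2]-.063
rim=at_z(w,*W(407,358.5),.16); tip=at_z(w,*W(403.5,358),zt)+R[:,2]*.005
print("wrist rim",rim,"tip",tip,"move tool",R.T@(rim-tip)*100)
C=lambda x,y:((x+.5)/5.7-.5+200,(y+.5)/5.7-.5+110)
rs,ts=at_z(k,*C(386,507),.16),at_z(k,*C(385,488),zt)
print("scene rim",rs,"tip",ts,"move",R.T@(rs-ts)*100)
E
```

```text
wrist rim [ 0.60870716 -0.09631165  0.16      ] tip [ 0.60833779 -0.0965754   0.17224683] move tool [ 1.224684    0.03366074 -0.03039836]
scene rim [ 0.60738174 -0.09415607  0.16      ] tip [ 0.60779448 -0.0929175   0.17224723] move [ 1.22471399 -0.02652167  0.12792086]
```

>>> servo_tool(increments=[{"offset": [0.1, 0, 0], "yaw": 0}, {"offset": [0.2, 0, 0.03], "yaw": 0}, {"offset": [0.2, 0, 0.03], "yaw": 0}, {"offset": [0.2, 0, 0.03], "yaw": 0}, {"offset": [0.2, 0, 0.03], "yaw": 0}, {"offset": [0.2, 0, 0.03], "yaw": 0}, {"offset": [0.2, 0, 0.03], "yaw": 0}, {"offset": [0.2, 0, 0.03], "yaw": 0}])

```text
clock: 17.8
tcp_pos: [0.6078, -0.0951, 0.2333]
orientation: [0.47, 0.528, 0.47, -0.528]
wrist_force: [0.4, 0.7, -2.7]
finger_gap: 0.0357
```

>>> servo_tool(increments=[{"offset": [0, 0, 0], "yaw": 0}, {"offset": [0, 0, 0], "yaw": 0}, {"offset": [0, 0, 0], "yaw": 0}, {"offset": [0, 0, 0], "yaw": 0}, {"offset": [0, 0, 0], "yaw": 0}, {"offset": [0, 0, 0], "yaw": 0}, {"offset": [0, 0, 0], "yaw": 0}, {"offset": [0, 0, 0], "yaw": 0}])

```text
clock: 18.6
tcp_pos: [0.6078, -0.0951, 0.2333]
orientation: [0.47, 0.528, 0.47, -0.528]
wrist_force: [0.3, 0.4, -1.1]
finger_gap: 0.0349
```

```bash
python3 - <<'E'
from h import *; import pickle
from workcell import env
s=env.get_state(); plan(s,[.6082,-.0962,.233],-7)
for n in ("wrist","scene"):
    m=env.camera_model(n);p,d=env.read_camera(n); p=p[:,:,::-1]
    cv2.imwrite(f"pics/{n}13.png",p); pickle.dump(m,open(f"pics/{n}13.pkl","wb"))
    s=env.get_state();print(s["tcp_pos"],np.abs(s["qvel"]).max())
E
```

```text
offset [0.03 0.05 0.1 ] yaw 0.31114298782190986 tcp [ 0.6078 -0.0951  0.2333] yawnow -6.69 tilt [ 1.e-04  0.e+00 -1.e+00] j6 1.402 F [ 0.3  0.4 -1.1] gap 0.0349 t 18.6
[ 0.60782596 -0.0950982   0.23329871] 0.0008237126214121817
[ 0.60782436 -0.09509479  0.23328242] 0.002470119085017885
```

View pics/wrist13.png

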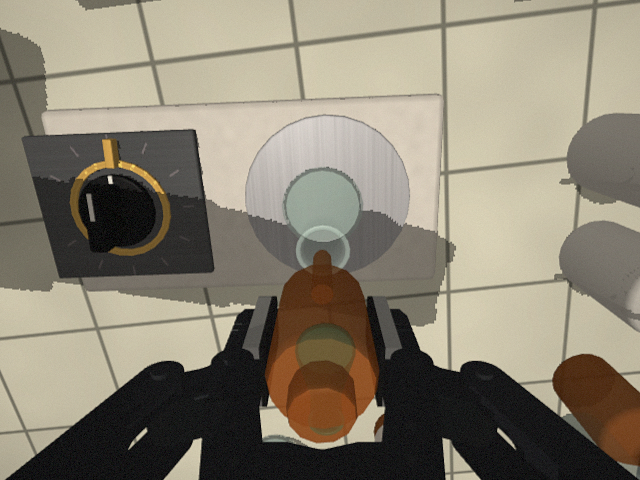

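View pics/scene13.png

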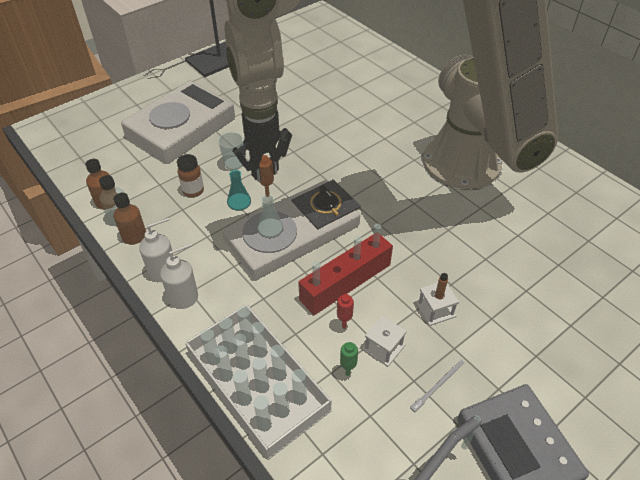

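The stem is over the mouth (wrist ~322,250), the arm is still and everything else is in place. I'm handing in.

```bash
python3 -c "
from workcell import env
print(env.hand_in())"
```

```text
the job is handed in; nothing more can be done
None
```

I turned the dial about 34° clockwise to the brass tab. I then lifted the brown funnel out of its stand, carried it over the rack with its tip above 0.2 m, and handed in at about 18.7 s with it held still over the flask.

- **Dial:** after I let go, the wrist picture put the pointer at 81.2–82.2° and the tab at 81.6°, so they agree to under 1°.
- **Funnel:** its tip is about 10 mm above the rim and the tool is vertical to within 0.1°. In the wrist pictures the funnel sat the same between the jaws before and after the lift. Early scene-camera readings suggested a lean of about 1°, which I put down to that camera's calibration.
- **Centring:** the last measurement, before a final move of 2 mm down and 0.3 mm sideways, put the stem about 0.5 mm off the mouth centre by the wrist camera and about 1.3 mm by the scene camera. I did not measure it again after that move. The last pictures show the stem over the mouth.
- **Everything else:** the flask and the other things on the bench look unmoved in the last pictures.

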